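# Charge the bench mill with grinding cylinders and preset its timer

## Robot

A 7-joint arm with a two-finger parallel gripper is mounted at the origin on a cart in front of the work surface, level with it; the furniture and walls round the work are solid. World frame = base frame: x ahead of the robot, y to its left, z up, the work surface at z = 0. Lengths are in m, angles in rad, forces in N, time in s.
With the tool pointing down it reaches from about 0.4 to 0.85 m from the base axis. Payload 10.4 kg.
Tool frame: the origin (TCP) lies midway between the tips of the shut fingers; the grasp point (between the pads) lies 19 mm behind it (manip.tcp_to_grasp is the distance from the TCP to the grasp point, in m); x points along the fingers, y is the direction in which the jaws open and shut, and the axes are right-handed (so a half turn about x gives the same grasp; the last joint's range is limited). The gripper opens to 85 mm and grips with 20 to 120 N. Pads are 22 mm wide; open, the fingers measure 114 mm over their backs; the gripper's body (76 mm by 85 mm) begins 54 mm behind the grasp point. The pads swing forward as they close: fully open they stand 13 mm farther back than shut.
Start: joints at [1.132, 0.332, -0.065, 1.46, 0.022, 1.35, -0.088], TCP at [0.252, -0.572, 0.231] pointing down, gripper open.
Joint ranges: [-2.6, 2.6], [-0.5, 2.12], [-1.47, 1.34], [0.16, 2.42], [-1.27, 4.41], [0.06, 2.06], [-2.6, 2.6]. Speed limits (rad/s): [2.22, 2.22, 2.79, 2.79, 3.14, 3.14, 3.14].

## Interface

Orientations are given as a unit quaternion [x, y, z, w].
In Python, from workcell import monitor, viewer, manip gives the robot as it stands. The module is installed in compiled form; this text tells all that it offers.
- The arm moves only by the tool send_rows, never from a script. Its arguments are lists of equal length, an entry for each row: "grip": the closure in counts, from 0 (fully open) to 255 (shut); "offset": the shift along the tool's x, y, z in mm, a list of three; "twist": the turn about the tool's x in degrees. In form: {"grip": [grip, ...], "offset": [[tx, ty, tz], ...], "twist": [twist, ...]}. A call has exactly 5 rows; each row is the pose to reach, as a shift and turn from the pose commanded when the call began, along the tool's axes at that moment; what a row does not reach only later rows make up. A row lasts 1/12 s, in which the tool goes at most 41.7 mm and 7.16 degrees, less where a joint would pass 70% of its speed; a pose out of reach is approached as far as the arm can. A call with a gripper value outside its range is refused whole. The fingers move at their own pace and stop on an object; "newtons" is the grip in N (left out, the last holds). Time passes only in rows, so rows that repeat a pose let the fingers close, or fill a call up. It gives the time, the measured TCP pose, the force and the opening at its end, in the units of the state.
- monitor.get_obs(): the state, without advancing time (a new reading comes with each control period).
- viewer.camera(name): name is "scene" or "top"; returns (picture, depth): 384x512x3 uint8, blue, green, red; 384x512 float32, m along the optical axis (not along the pixel's ray), 0 where there is no reading.
- viewer.camera_model(name): a dict with "camera_matrix" (3x3 intrinsics, pixels), "R" (3x3) and "t" (3): a world point X has camera coordinates R X + t. Camera axes: x right, y down, z forward; pixel columns grow to the right and rows downward; lengths in m; the calibration is good to about 2 mm. A picture is of the moment at which its call begins. camera_model takes no time and is no camera call.
- manip.hand_in(): hands the job in, once; it reports no verdict.
Trained networks look in the newest picture that a camera, given by its name, has taken for a name from the list of things; names that differ only in an ending like _2 or _b are one class to them, and where a whole thing is asked for, a point or a joint stands for the part that bears it (a point fixed in the world has none). Each returns a list of dicts, best first, with "score" (0 to 1); they miss things now and then, are a little off and sometimes report something else, mostly with a low value. They report only what shows in the picture. A call takes as long as a camera call. They do not tell look-alikes from the thing itself.
- viewer.recognise(target, camera): "box" ([left, top, width, height] in pixels, round what is visible of it).
- viewer.regions_of(target, camera): "region" (384x512 bool, what is visible of it) and "box" ([left, top, width, height] in pixels, round what is visible of it).
- viewer.spot_point(target, camera): "position" ([column, row] in pixels: a listed point, or the origin of a listed thing).
The state is a dict: "clock": time; "joint_pos": joint angles; "joint_velocities": joint speeds; "tau": joint torques, N m; "position": TCP position; "ee_rot": TCP orientation; "ft_force": force on the tool from outside, world axes, zero at the start; "torque": the same for the moment, N m; "grip_width": opening from 0.0 (shut) to 1.0 (fully open).
Only numpy, scipy, OpenCV 4.12 (cv2) and the standard library are available. Lean on these libraries where they do the work, as an engineer would, in place of code of your own. Each camera call takes 0.05 s, during which the arm holds its last target.

## Task

First isolate the mill: pull the black plug straight up out of its socket and put it in the aluminium tray. Then collect all the loose grinding cylinders from the worktop into the white cup with the others, pour the whole lot from the cup into the steel grinding bowl (any that miss go in too), and stand the empty cup upright on the worktop again. By the end the small inner knob must be turned clockwise until its pointer is at the index mark at the front, without turning the outer ring round it.

Things in the scene. Friction and masses are not known exactly. Their poses are not given: they have to be found in the camera images.
- mill: Bench mill, fixed: white case 172 mm deep (its x), 302 mm long (its y), flat deck 46 mm above the worktop. Origin: centre of its underside; its -x side is the front, facing the robot. On the deck: open steel grinding bowl at y = +85 mm, dual knob at y = -18 mm, plug socket at x = -20, y = -102.5 mm.
- bowl_rim (a point): Centre of the mouth of the steel grinding bowl, level with its rim, 96 mm above the worktop. The bowl is round, 110 mm outside and 102 mm inside diameter, 45 mm deep inside, fixed to the deck. Axes as the mill's.
- plug_grip (a point): Black isolating plug, loose: middle of its upright grip blade, 12 mm thick (x), 26 wide (y), 24 tall, on a 28 mm square flange 4 mm thick. The point is 14 mm above the flange's underside, which lies on the deck while plugged in; a brass stem reaches 30 mm below that. z: up along the stem. Sprung detents: a straight pull of about 8 to 15 N over the first 12 mm frees it; clear after 30 mm.
- tray_in (a point): Centre of the inner floor (4 mm above the worktop) of the flat aluminium parts tray, fixed: 100 mm (x) by 120 mm (y), walls 4 mm thick, rim 16 mm above the worktop.
- cup_grip (a point): White charging cup, loose, about 80 g empty: point on its axis, level with the middle of its grip pads, 44 mm above its base. Flared: 43 mm across at the base, 63 at the rim, 66 tall, wall 3, floor 4. Two flat grey grip pads at +y and -y of this frame, outer faces 64 mm apart, 24 wide (x) and 24 tall. z: the cup's axis, up when it stands.
- time_knob (a joint): Angle of the small inner knob of the dual knob, rad, 0 to 3.0, growing clockwise seen from above; it stays where it is left (friction 0.05 N m). At 0 its pointer points to the mill's -y; at 1.571 straight to the front (mill's -x), at the index mark.
- time_grip (a point): On the knob axis at mid height of the inner knob's black upright grip bar: 10 mm thick, 30 mm long, 22 mm tall (its top is 11 mm above this point, its foot 11 mm below; 77 mm above the worktop). Turns with the knob: the bar lies along its y, with the white pointer line towards its -y. The outer ring's top is 17 mm below this point.
- speed_ring (a joint): Angle of the grey outer ring under the inner knob, rad, 0 to 3.0, clockwise from above; 50 mm diameter, 13 mm high, turns easily (0.03 N m). It is to stay as it is.
- ring_mark (a point): White mark at the edge of the outer ring's top face, 24 mm off the axis; turns with the ring.
- cyl_0_mid (a point): Centre of a white ceramic grinding cylinder, 14 mm diameter, 14 mm long (its z is its axis), about 12 g, slippery. In the cup at the start, always present.
- cyl_1_mid (a point): Centre of a white ceramic grinding cylinder, 14 mm diameter, 14 mm long (its z is its axis), about 12 g, slippery. In the cup at the start, always present.
- cyl_2_mid (a point): Centre of a white ceramic grinding cylinder, 14 mm diameter, 14 mm long (its z is its axis), about 12 g, slippery. In the cup at the start, always present.
- cyl_3_mid (a point): Centre of a white ceramic grinding cylinder, 14 mm diameter, 14 mm long (its z is its axis), about 12 g, slippery. In the cup at the start; may be absent.
- cyl_4_mid (a point): Centre of a white ceramic grinding cylinder, 14 mm diameter, 14 mm long (its z is its axis), about 12 g, slippery. In the cup at the start; may be absent.
- cyl_5_mid (a point): Centre of a white ceramic grinding cylinder, 14 mm diameter, 14 mm long (its z is its axis), about 12 g, slippery. Stands loose on the worktop in front of the mill at the start; may be absent.
- cyl_6_mid (a point): Centre of a white ceramic grinding cylinder, 14 mm diameter, 14 mm long (its z is its axis), about 12 g, slippery. Stands loose on the worktop in front of the mill at the start; may be absent.
- cyl_7_mid (a point): Centre of a white ceramic grinding cylinder, 14 mm diameter, 14 mm long (its z is its axis), about 12 g, slippery. Stands loose on the worktop in front of the mill at the start; may be absent.
- cyl_8_mid (a point): Centre of a white ceramic grinding cylinder, 14 mm diameter, 14 mm long (its z is its axis), about 12 g, slippery. Stands loose on the worktop in front of the mill at the start; may be absent.
There are look-alikes about, which are no part of the job. What is shaped like the part that bears cup_grip but blue, purple or turquoise is not meant.

How it is judged:
By the outcome, as a careful person would: the job done as asked, in the order asked, and still so for the second after the job is handed in, with the robot touching nothing.
Of cyl_3, cyl_4 only 1 to 2 are there at a start; the rules pass over those that are not, and their reading is None.
Of cyl_5, cyl_6, cyl_7, cyl_8 only 2 to 4 are there at a start; the rules pass over those that are not, and their reading is None.
At some moment in a run one of cyl_5, cyl_6, cyl_7, cyl_8 may be knocked a few centimetres aside while the robot is not near it.
It also fails if it takes over 210 s, if anything falls off the work surface, if the arm or the gripper's body presses on something with over 40 N, if the wrist force passes 120 N, or if a joint passes its speed limit or range.

## Working session

There is one attempt and no reset: what is moved stays moved. The work goes in short steps, Python scripts to look and compute and a tool call to move; the robot and the scene stay as the last step left them, time stands still between calls to the robot, and variables do not carry over. Pictures are saved under pics/ and viewed, and the job is handed in when it is done.

Besides the shell and the picture viewer there is one more tool, called after "Emit:" by a JSON object that holds its "api" and its "payload", one argument or row to a line. send_rows: Moves the arm, as the interface text tells. Its arguments: {"type":"object","properties":{"grip":{"type":"array","items":{"type":"number"}},"offset":{"type":"array","items":{"type":"array","items":{"type":"number"}}},"twist":{"type":"array","items":{"type":"number"}},"newtons":{"type":"number"}},"required":["grip","offset","twist"]}

```bash
ls -la; mkdir -p pics
cat > h.py <<'E'
import numpy as np, cv2
from workcell import monitor, viewer, manip
def cam(n,f=None):
    p,d=viewer.camera(n)
    if f: cv2.imwrite('pics/'+f,p)
    return p,d
def unproj(n,u,v,d):
    m=viewer.camera_model(n);K=np.array(m['camera_matrix']);R=np.array(m['R']);t=np.array(m['t'])
    pc=np.linalg.inv(K)@np.array([u,v,1.])*d
    return R.T@(pc-t)
def proj(n,X):
    m=viewer.camera_model(n);K=np.array(m['camera_matrix']);R=np.array(m['R']);t=np.array(m['t'])
    p=K@(R@np.array(X)+t);return p[:2]/p[2]
def onplane(n,u,v,z):
    m=viewer.camera_model(n);K=np.array(m['camera_matrix']);R=np.array(m['R']);t=np.array(m['t'])
    c=-R.T@t; r=R.T@np.linalg.inv(K)@np.array([u,v,1.])
    return c+r*(z-c[2])/r[2]
def cloud(n,d):
    m=viewer.camera_model(n);K=np.array(m['camera_matrix']);R=np.array(m['R']);t=np.array(m['t'])
    v,u=np.mgrid[0:384,0:512]
    pc=np.stack([(u-K[0,2])/K[0,0]*d,(v-K[1,2])/K[1,1]*d,d],-1)
    return (pc-t)@R
def tri(a,b):
    # two-view: (name,u,v)
    A=[];B=[]
    for n,u,v in (a,b):
        m=viewer.camera_model(n);K=np.array(m['camera_matrix']);P=K@np.c_[np.array(m['R']),np.array(m['t'])]
        for r,c in ((0,u),(1,v)):
            q=P[r]-c*P[2];A.append(q[:3]);B.append(-q[3])
    return np.linalg.lstsq(np.array(A),np.array(B),rcond=None)[0]
E
python3 - <<'E'
from h import *
for n in('scene','top'):
    p,d=cam(n,n+'0.png'); m=viewer.camera_model(n)
    print(n,-np.array(m['R']).T@np.array(m['t']),np.array(m['camera_matrix']).tolist(),np.array(m['R']).round(3).tolist())
print(monitor.get_obs(), manip.tcp_to_grasp)
E
```

```text
total 12
drwxr-xr-x  3 agent agent 4096 Dec  6 17:53 .
drwxr-xr-x 23 root  root  4096 Dec  6 17:53 ..
drwxr-xr-x  2 agent agent 4096 Dec  6 17:53 pics
scene [-0.10115085  0.98985449  0.75581048] [[423.42570937992906, 0.0, 254.44465850603387], [0.0, 423.42570937992906, 196.09196774442694], [0.0, 0.0, 1.0]] [[-0.819, -0.573, 0.003], [-0.293, 0.413, -0.862], [0.493, -0.707, -0.507]]
top [0.37755736 0.06432837 1.64457106] [[468.6086741340018, 0.0, 253.81541893766303], [0.0, 468.6086741340018, 188.9094179589994], [0.0, 0.0, 1.0]] [[0.022, -1.0, -0.0], [-0.993, -0.022, -0.113], [0.113, 0.003, -0.994]]
{'clock': 0.1, 'joint_pos': array([ 1.13237885,  0.33279742, -0.06467153,  1.46086969,  0.02154999,
        1.34988878, -0.08849419]), 'joint_velocities': array([ 0.00071032, -0.00121528, -0.00018615, -0.00143726,  0.00129667,
       -0.00019758, -0.00138512]), 'tau': array([ 2.47452139e-03, -6.26737905e+01,  4.98836150e-02, -3.92431068e+01,
        1.63883425e-02,  6.80137266e-03, -4.04879245e-05]), 'position': array([ 0.25232115, -0.57143305,  0.23059652]), 'ee_rot': array([-0.69178076, -0.14639066,  0.69197888, -0.14551421]), 'ft_force': array([ 0.05031445, -0.03350985, -0.36936637]), 'torque': array([-0.00646457,  0.01464745,  0.02741419]), 'grip_width': 1.0011977892301196} 0.0187
```

View pics/scene0.png

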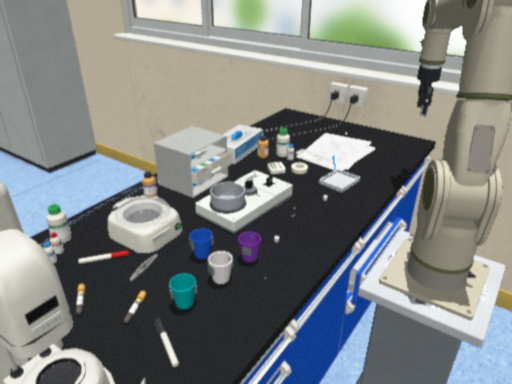

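View pics/top0.png

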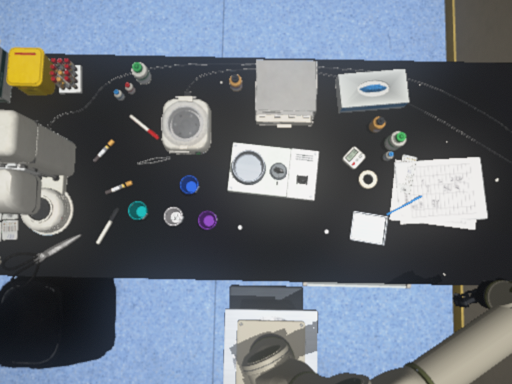

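The mill is at top (273,172), the white cup at (173,216) and the tray at (368,228). I can see loose cylinders near (240,227) and (326,231). Next I'll zoom in and measure.

Run:
```python
from h import *
p=cv2.imread('pics/top0.png'); q=cv2.imread('pics/scene0.png')
cv2.imwrite('pics/t0a.png',cv2.resize(p[130:260,150:350],None,fx=4,fy=4,interpolation=cv2.INTER_CUBIC))
cv2.imwrite('pics/t0b.png',cv2.resize(p[130:260,310:510],None,fx=4,fy=4,interpolation=cv2.INTER_CUBIC))
cv2.imwrite('pics/s0a.png',cv2.resize(q[150:300,150:350],None,fx=4,fy=4,interpolation=cv2.INTER_CUBIC))
_,dt=viewer.camera('top'); pt,_=viewer.camera('top');viewer.camera('scene')
for t in ['mill','bowl_rim','plug_grip','tray_in','cup_grip','time_grip','ring_mark','cyl_5_mid']:
    for n in ('top','scene'):
        r=viewer.spot_point(t,n)
        print(t,n,[(np.round(x['position'],1).tolist(),round(x['score'],2)) for x in r[:8]])
C=cloud('top',dt)
def pr(u,v): print(u,v,C[v,u].round(3))
for a in [(240,227),(326,231),(173,216),(302,180),(278,170),(248,168),(368,228)]: pr(*a)
```

```text
mill top [([273.1, 170.1], 0.77), ([281.4, 173.4], 0.16)]
mill scene [([243.8, 204.6], 0.74)]
bowl_rim top [([248.0, 164.1], 0.81)]
bowl_rim scene [([229.0, 190.6], 0.63)]
plug_grip top [([301.3, 179.3], 0.4)]
plug_grip scene [([267.0, 181.0], 0.37)]
tray_in top [([365.4, 224.6], 0.73)]
tray_in scene [([337.8, 181.7], 0.82)]
cup_grip top [([188.5, 187.2], 0.84), ([136.9, 213.1], 0.76), ([212.0, 219.0], 0.75), ([177.1, 215.5], 0.74)]
cup_grip scene [([181.4, 291.4], 0.82), ([203.3, 240.0], 0.75), ([220.7, 263.2], 0.72), ([247.2, 243.3], 0.56)]
time_grip top [([277.6, 169.3], 0.47)]
time_grip scene [([247.3, 186.0], 0.61)]
ring_mark top [([279.1, 176.4], 0.43)]
ring_mark scene [([258.0, 187.7], 0.47)]
cyl_5_mid top []
cyl_5_mid scene [([274.9, 236.4], 0.42)]
240 227 [0.429 0.114 0.011]
326 231 [ 0.422 -0.185  0.015]
173 216 [0.461 0.345 0.03 ]
302 180 [ 0.591 -0.095  0.066]
278 170 [ 0.622 -0.012  0.081]
248 168 [0.63  0.09  0.054]
368 228 [ 0.436 -0.331  0.01 ]
```

View pics/t0a.png

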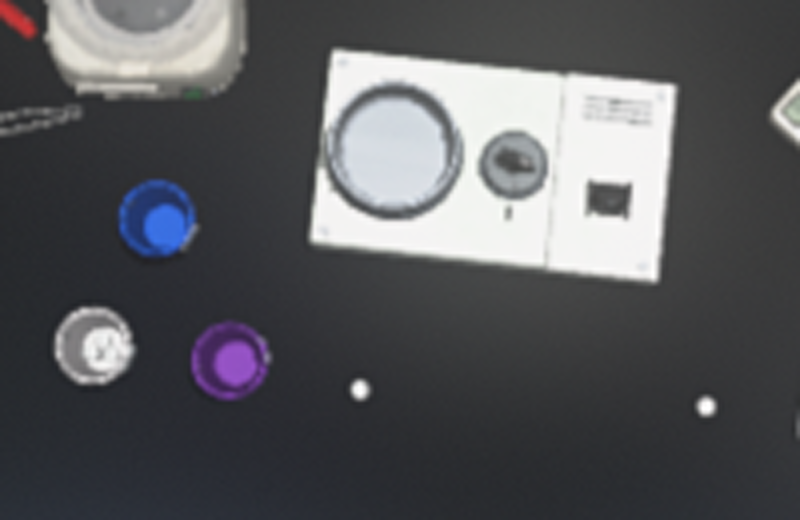

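View pics/t0b.png

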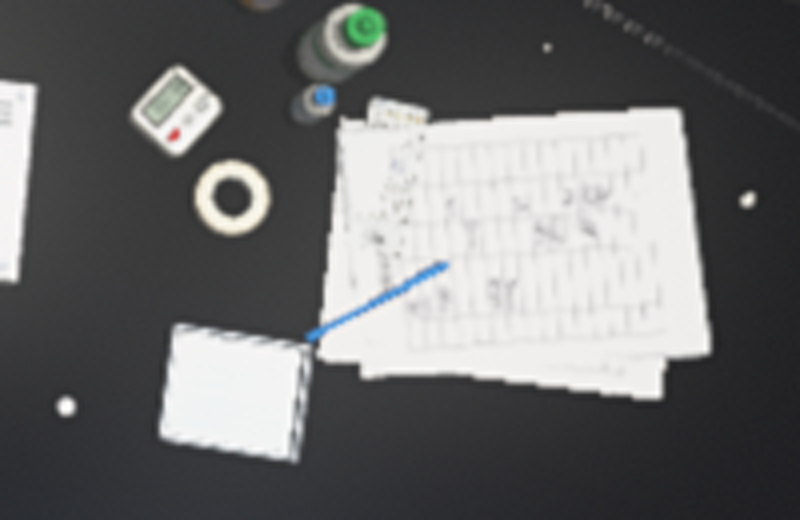

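View pics/s0a.png

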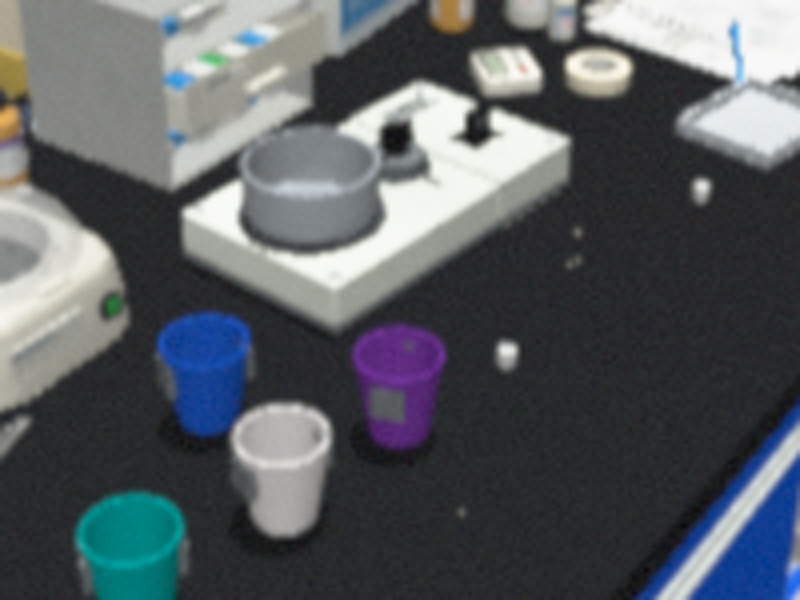

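Run:
```python
from h import *
p=cv2.imread('pics/top0.png'); q=cv2.imread('pics/scene0.png')
g=p.min(axis=2)
sub=np.zeros_like(g); sub[135:205,222:325]=g[135:205,222:325]
# upsample & threshold
U=8
big=cv2.resize(g[130:210,215:330],None,fx=U,fy=U,interpolation=cv2.INTER_CUBIC)
m=(big>120).astype(np.uint8); m=cv2.morphologyEx(m,cv2.MORPH_CLOSE,np.ones((9,9)))
cs,_=cv2.findContours(m,cv2.RETR_EXTERNAL,cv2.CHAIN_APPROX_NONE); c=max(cs,key=cv2.contourArea)
pts=(c[:,0,:]+0.5)/U-0.5+np.array([215,130])
for z in (0.046,):
    W=np.array([onplane('top',u,v,z)[:2] for u,v in pts])
    r=cv2.minAreaRect((W*1000).astype(np.float32)); print('mill rect mm',r)
# centres
cs=[('cylA',234,246,221,234),('cylB',320,332,225,237),('spec',490,504,174,186)]
for n,a,b,cc,d in cs:
    s=g[cc:d,a:b].astype(float); s=np.clip(s-70,0,None); v,u=np.mgrid[cc:d,a:b]
    uu,vv=(u*s).sum()/s.sum(),(v*s).sum()/s.sum(); print(n,uu,vv,onplane('top',uu,vv,0.010))
def cen(im,a,b,c,d,th):
    s=np.clip(im[c:d,a:b].min(axis=2).astype(float)-th,0,None);v,u=np.mgrid[c:d,a:b];return (u*s).sum()/s.sum(),(v*s).sum()/s.sum()
print('scene A',cen(q,270,284,230,246,90),'B',cen(q,320,332,190,204,90))
A=tri(('top',*cen(p,234,246,221,234,70)),('scene',*cen(q,270,284,230,246,90)));print('A',A)
B=tri(('top',*cen(p,320,332,225,237,70)),('scene',*cen(q,320,332,190,204,90)));print('B',B)
for n,a,b in [('bowl',(248,164.1),(229,190.6)),('plug',(301.3,179.3),(267,181)),('knob',(277.6,169.3),(247.3,186)),('tray',(365.4,224.6),(337.8,181.7)),('cup',(177.1,215.5),(220.7,263.2)),('mark',(279.1,176.4),(258,187.7)),('mill',(273.1,170.1),(243.8,204.6))]:
    print(n,tri(('top',*a),('scene',*b)).round(4))
# zoomed knob and cup both views
def z(im,u,v,r,f,n): cv2.imwrite('pics/'+n,cv2.resize(im[v-r:v+r,u-r:u+r],None,fx=f,fy=f,interpolation=cv2.INTER_CUBIC))
def zz(im,u,v,r): return cv2.resize(im[v-r:v+r,u-r:u+r],(380,280),interpolation=cv2.INTER_CUBIC)
out=np.vstack([np.hstack([zz(p,278,170,14),zz(q,252,186,16)]),np.hstack([zz(p,174,216,14),zz(q,220,265,24)])])
cv2.imwrite('pics/zoom0.png',out)
```

```text
mill rect mm ((624.6642456054688, 3.8049468994140625), (303.6117248535156, 175.98858642578125), 85.00504302978516)
cylA 239.53830313014828 226.94522240527183 [0.42944318 0.11526373 0.01      ]
cylB 326.12198117069175 231.14449447400736 [ 0.4214855  -0.18590982  0.01      ]
spec 496.54347826086956 179.48389694041867 [ 0.6157347 -0.7845993  0.01     ]
scene A (np.float64(276.27829560585883), np.float64(237.80603639591655)) B (np.float64(324.935441370224), np.float64(196.7483530961792))
A [0.42910581 0.11503562 0.01275302]
B [ 0.42103772 -0.18574553  0.01224183]
bowl [0.6331 0.0869 0.0946]
plug [ 0.5964 -0.0916  0.0605]
knob [ 0.6258 -0.0112  0.0682]
tray [ 0.4433 -0.326   0.0027]
cup [0.4638 0.3292 0.0436]
mark [ 0.5965 -0.0196  0.0682]
mill [ 0.6329  0.0011 -0.0011]
```

View pics/zoom0.png

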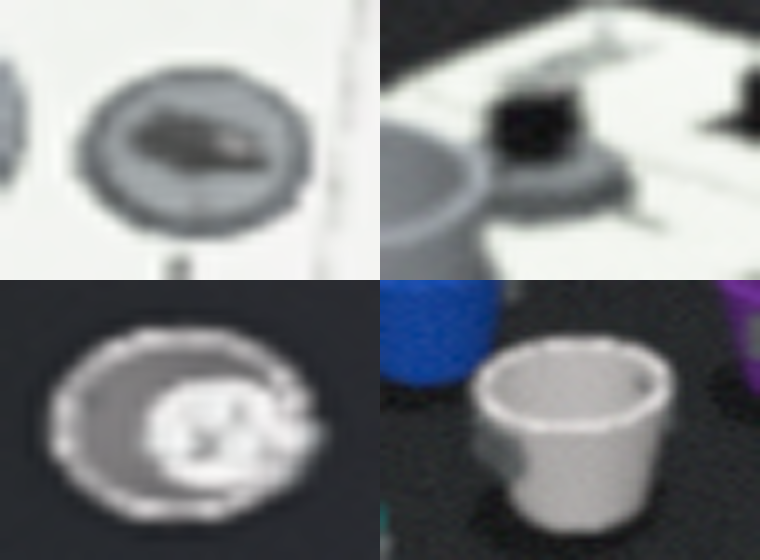

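Run:
```python
from h import *
p=cv2.imread('pics/top0.png'); q=cv2.imread('pics/scene0.png')
U=8
def rim(n,im,a,b,c,d,z,th):
    g=im.min(axis=2);big=cv2.resize(g[c:d,a:b],None,fx=U,fy=U,interpolation=cv2.INTER_CUBIC)
    m=(big>th).astype(np.uint8)
    cs,_=cv2.findContours(m,cv2.RETR_EXTERNAL,cv2.CHAIN_APPROX_NONE);ct=max(cs,key=cv2.contourArea)
    pts=(ct[:,0,:]+.5)/U-.5+np.array([a,c])
    W=np.array([onplane(n,u,v,z)[:2] for u,v in pts])
    return W
W=rim('top',p,158,190,200,232,0.066,100)
# robust circle w/ fixed radius .0315
from scipy.optimize import least_squares
f=lambda s:np.hypot(W[:,0]-s[0],W[:,1]-s[1])-s[2]
r=least_squares(f,[.46,.33,.0315],loss='soft_l1',f_scale=.001);print('cup',r.x)
cx,cy=r.x[:2]
print('proj cup grip scene',proj('scene',[cx,cy,.044]),'rim',proj('scene',[cx,cy,.066]),'base',proj('scene',[cx,cy,0]))
for ph in range(-60,61,10):
    t=np.radians(ph);n=np.array([-np.sin(t),np.cos(t)])
    print(ph,proj('scene',[cx+.032*n[0],cy+.032*n[1],.044]).round(1),proj('top',[cx-.032*n[0],cy-.032*n[1],.05]).round(1))
# plug, tray
def dark(im,a,b,c,d,th):
    s=np.clip(th-im[c:d,a:b].max(axis=2).astype(float),0,None);v,u=np.mgrid[c:d,a:b];return (u*s).sum()/s.sum(),(v*s).sum()/s.sum()
a=dark(p,295,309,172,188,120);b=dark(q,262,273,174,187,60)
print('plug',a,onplane('top',*a,.066),b,tri(('top',*a),('scene',*b)))
for X in ([.5959,-.0966,.06],[.5959,-.0966,.072]): print(proj('top',X),proj('scene',X))
W=rim('top',p,345,392,205,250,.016,100);print('tray',cv2.minAreaRect((W*1000).astype(np.float32)))
k=lambda im,u,v,r: cv2.resize(im[v-r:v+r,u-r:u+r],(400,400),interpolation=cv2.INTER_NEAREST)
cv2.imwrite('pics/zoom1.png',np.hstack([k(p,174,216,16),k(q,220,265,25)]))
```

```text
cup [0.45980129 0.33878255 0.03295033]
proj cup grip scene [220.16544839 265.65264373] rim [219.84366316 258.97391331] base [220.78980636 278.61134495]
-60 [208.  264.9] [178.1 224.4]
-50 [207.8 266.3] [179.5 223.5]
-40 [207.9 267.7] [180.7 222.4]
-30 [208.5 269. ] [181.7 221.1]
-20 [209.4 270.3] [182.4 219.6]
-10 [210.7 271.4] [182.9 218. ]
0 [212.2 272.3] [183.1 216.4]
10 [214.  273.1] [183.1 214.7]
20 [216.  273.6] [182.7 213.2]
30 [218.2 273.8] [182.1 211.7]
40 [220.4 273.8] [181.2 210.3]
50 [222.6 273.6] [180.1 209.1]
60 [224.7 273.1] [178.8 208.1]
plug (np.float64(301.71542803386643), np.float64(179.28974600188147)) [ 0.59374541 -0.09363498  0.066     ] (np.float64(268.86039453717757), np.float64(181.01062215477998)) [ 0.59423398 -0.0943787   0.06026618]
[302.41260238 178.91760398] [268.68848578 180.68448583]
[302.7774951 178.4415221] [268.75996721 177.61667754]Traceback (most recent call last):
  File "<stdin>", line 27, in <module>
  File "<stdin>", line 9, in rim
  File "h.py", line 15, in onplane
    m=viewer.camera_model(n);K=np.array(m['camera_matrix']);R=np.array(m['R']);t=np.array(m['t'])
ValueError: time passes only in moves, steps and waits
```

```bash
python3 - <<'E'
import re
s=open('h.py').read()
s=s.replace("m=viewer.camera_model(n)","m=CM(n)")
s=s.replace("def cam(n","""import json,os
_c={}
def CM(n):
    if n in _c: return _c[n]
    f='cm_%s.json'%n
    if not os.path.exists(f):
        m=viewer.camera_model(n); json.dump({k:np.array(m[k]).tolist() for k in('camera_matrix','R','t')},open(f,'w'))
    _c[n]={k:np.array(v) for k,v in json.load(open(f)).items()}; return _c[n]
U=8
def rim(n,im,a,b,c,d,z,th):
    g=im.min(axis=2);big=cv2.resize(g[c:d,a:b],None,fx=U,fy=U,interpolation=cv2.INTER_CUBIC)
    m=(big>th).astype(np.uint8)
    cs,_=cv2.findContours(m,cv2.RETR_EXTERNAL,cv2.CHAIN_APPROX_NONE);ct=max(cs,key=cv2.contourArea)
    pts=(ct[:,0,:]+.5)/U-.5+np.array([a,c])
    return np.array([onplane(n,u,v,z)[:2] for u,v in pts])
def cam(n""",1)
open('h.py','w').write(s)
E
cat > z.py <<'E'
from h import *
p=cv2.imread('pics/top0.png'); q=cv2.imread('pics/scene0.png')
W=rim('top',p,345,392,205,250,.016,100);print('tray',cv2.minAreaRect((W*1000).astype(np.float32)))
k=lambda im,u,v,r: cv2.resize(im[v-r:v+r,u-r:u+r],(400,400),interpolation=cv2.INTER_NEAREST)
cv2.imwrite('pics/zoom1.png',np.hstack([k(p,174,216,16),k(q,220,265,25)]))
E
python3 z.py
```

```text
tray ((442.5668029785156, -338.86376953125), (138.30873107910156, 119.38762664794922), 82.23566436767578)
```

View pics/zoom1.png

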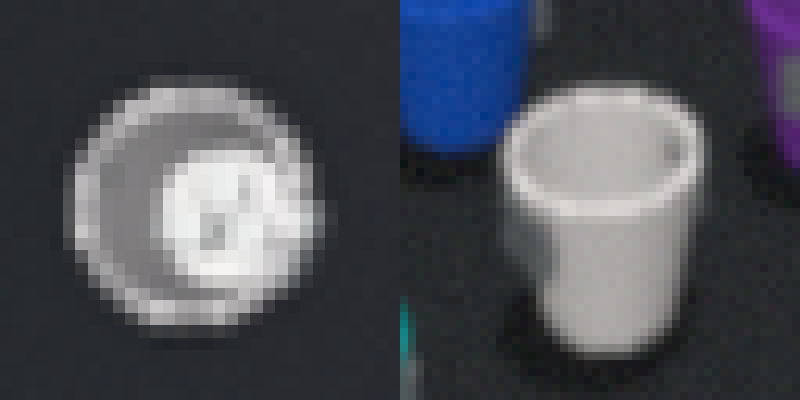

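```bash
cat > pl.py <<'E'
from h import *
import sys
from scipy.spatial.transform import Rotation as Ro
def st():
    o=monitor.get_obs();R=Ro.from_quat(o['ee_rot']).as_matrix();return o,R
def plan(x,y,z,psi):
    o,R=st();d=np.array([x,y,z])-o['position'];ps=np.degrees(np.arctan2(R[1,1],R[0,1]))
    tw=-((psi-ps+180)%360-180)
    print('t%.2f pos %s psi %.2f j7 %.2f grip %.3f F %s'%(o['clock'],o['position'].round(4),ps,o['joint_pos'][6],o['grip_width'],o['ft_force'].round(1)))
    print('offset',(R.T@d*1000).round(1),'twist %.2f'%tw, 'tilt %.2f'%np.degrees(np.arccos(-R[2,0])))
if __name__=='__main__': plan(*map(float,sys.argv[1:5]))
E
python3 pl.py .595 -.0955 .13 -5
```

```text
t1.05 pos [ 0.2525 -0.5718  0.2313] psi -66.18 j7 -0.09 grip 0.998 F [0.1 0.3 0.5]
offset [ 101.3 -297.3 -505.7] twist -61.18 tilt 0.01
```

Emit:
{"api": "send_rows", "payload": {
  "grip": [0,0,0,0,0],
  "offset": [
    [0,-20,-34],
    [0,-40,-68],
    [0,-60,-102],
    [0,-80,-136],
    [0,-100,-170]
  ],
  "twist": [-7,-14,-21,-28,-35],
  "newtons": 60
}}

```text
clock: 1.47
position: [0.3684, -0.41, 0.2315]
ee_rot: [-0.615, -0.349, 0.615, -0.349]
ft_force: [1.5, 0.1, 0.4]
grip_width: 1.001
```

```bash
python3 pl.py .595 -.0955 .13 -5
```

```text
t1.47 pos [ 0.3684 -0.41    0.2315] psi -30.84 j7 0.18 grip 1.001 F [1.5 0.1 0.4]
offset [ 101.4   33.3 -386.3] twist -25.84 tilt 0.04
```

Emit:
{"api": "send_rows", "payload": {
  "grip": [0,0,0,0,0],
  "offset": [
    [0,3,-39],
    [0,7,-78],
    [0,10,-117],
    [0,13,-156],
    [0,17,-195]
  ],
  "twist": [-5.2,-10.4,-15.6,-20.8,-26]
}}

```text
clock: 1.88
position: [0.4838, -0.2519, 0.2317]
ee_rot: [-0.521, -0.478, 0.521, -0.478]
ft_force: [1.5, -0.6, -0.7]
grip_width: 1.002
```

```bash
python3 pl.py .595 -.0955 .13 -5
```

```text
t1.88 pos [ 0.4838 -0.2519  0.2317] psi -4.93 j7 0.25 grip 1.002 F [ 1.5 -0.6 -0.7]
offset [ 101.6   97.2 -165.5] twist 0.07 tilt 0.05
```

Emit:
{"api": "send_rows", "payload": {
  "grip": [0,0,0,0,0],
  "offset": [
    [0,20,-33],
    [0,40,-66],
    [20,60,-100],
    [40,80,-134],
    [60,97,-165]
  ],
  "twist": [0,0,0,0,0]
}}

```text
clock: 2.3
position: [0.5939, -0.0995, 0.1732]
ee_rot: [0.523, 0.476, -0.522, 0.477]
ft_force: [0.6, 0.0, -0.5]
grip_width: 1.0
```

Emit:
{"api": "send_rows", "payload": {
  "grip": [0,0,0,0,0],
  "offset": [
    [15,0,0],
    [30,0,0],
    [40,0,0],
    [40,0,0],
    [40,0,0]
  ],
  "twist": [0,0,0,0,0]
}}

```text
clock: 2.72
position: [0.5924, -0.1015, 0.1334]
ee_rot: [-0.522, -0.477, 0.522, -0.477]
ft_force: [-0.5, -0.5, -0.3]
grip_width: 1.0
```

```bash
python3 pl.py .595 -.0955 .053 -5
python3 - <<'E'
from h import *
p,_=cam('top');q,_=cam('scene')
k=lambda im,u,v,r: cv2.resize(im[v-r:v+r,u-r:u+r],(400,400),interpolation=cv2.INTER_CUBIC)
cv2.imwrite('pics/a1.png',np.hstack([k(p,295,175,40),k(q,265,175,40)]))
E
```

```text
t2.72 pos [ 0.5924 -0.1015  0.1334] psi -5.22 j7 -0.15 grip 1.000 F [-0.5 -0.5 -0.3]
offset [80.4  2.1 -6.2] twist -0.22 tilt 0.03
```

View pics/a1.png

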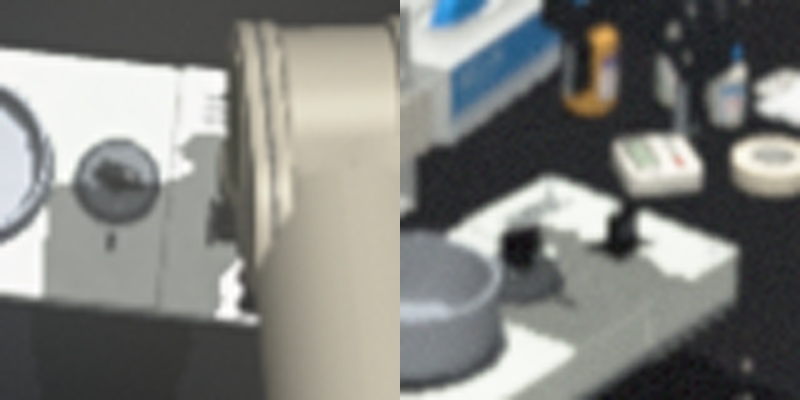

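Run:
```python
from h import *
q,_=cam('scene','s2.png'); print(proj('scene',[.5924,-.1015,.1334]))
```

```text
[270.79919032 161.25661031]
```

View pics/s2.png

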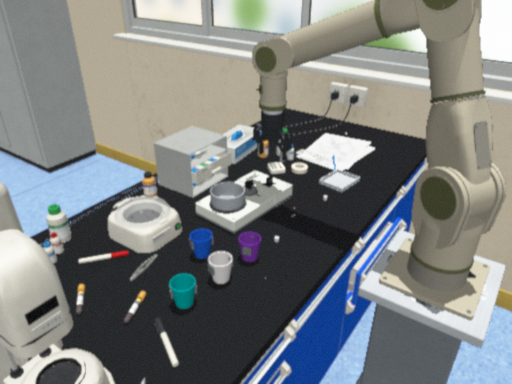

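Emit:
{"api": "send_rows", "payload": {
  "grip": [0,0,0,0,0],
  "offset": [
    [20,2,-6],
    [40,2,-6],
    [60,2,-6],
    [75,2,-6],
    [80,2,-6]
  ],
  "twist": [0,0,0,0,0]
}}

```text
clock: 3.28
position: [0.5942, -0.0955, 0.0518]
ee_rot: [-0.522, -0.477, 0.523, -0.476]
ft_force: [-0.6, 0.6, -0.3]
grip_width: 0.999
```

Emit:
{"api": "send_rows", "payload": {
  "grip": [100,200,255,255,255],
  "offset": [
    [0,0,0],
    [0,0,0],
    [0,0,0],
    [0,0,0],
    [0,0,0]
  ],
  "twist": [0,0,0,0,0]
}}

```text
clock: 3.7
position: [0.5957, -0.0952, 0.0543]
ee_rot: [0.522, 0.476, -0.522, 0.477]
ft_force: [1.0, -0.6, -0.4]
grip_width: 0.297
```

Emit:
{"api": "send_rows", "payload": {
  "grip": [255,255,255,255,255],
  "offset": [
    [0,0,0],
    [0,0,0],
    [0,0,0],
    [0,0,0],
    [0,0,0]
  ],
  "twist": [0,0,0,0,0]
}}

```text
clock: 4.12
position: [0.5958, -0.0952, 0.054]
ee_rot: [0.522, 0.476, -0.522, 0.477]
ft_force: [0.3, -0.2, 5.6]
grip_width: 0.121
```

```bash
python3 pl.py .595 -.0955 .053 -5
```

```text
t4.12 pos [ 0.5958 -0.0952  0.054 ] psi -5.18 j7 -0.20 grip 0.121 F [ 0.3 -0.2  5.6]
offset [ 1.  -0.8  0.3] twist -0.18 tilt 0.09
```

Emit:
{"api": "send_rows", "payload": {
  "grip": [255,255,255,255,255],
  "offset": [
    [-3,0,0],
    [-7,0,0],
    [-12,0,0],
    [-18,0,0],
    [-25,0,0]
  ],
  "twist": [0,0,0,0,0]
}}

```text
clock: 4.53
position: [0.5952, -0.0952, 0.0779]
ee_rot: [0.522, 0.477, -0.522, 0.477]
ft_force: [2.9, 0.4, -2.1]
grip_width: 0.124
```

Emit:
{"api": "send_rows", "payload": {
  "grip": [255,255,255,255,255],
  "offset": [
    [-8,0,0],
    [-18,0,0],
    [-30,0,0],
    [-45,0,0],
    [-60,0,0]
  ],
  "twist": [0,0,0,0,0]
}}

```text
clock: 4.95
position: [0.5948, -0.095, 0.1397]
ee_rot: [-0.522, -0.477, 0.522, -0.477]
ft_force: [0.1, -0.1, -0.0]
grip_width: 0.12
```

```bash
python3 pl.py .44 -.335 .18 -5;python3 - <<'E'
from h import *
q,_=cam('scene'); cv2.imwrite('pics/a3.png',cv2.resize(q[120:220,210:350],None,fx=5,fy=5,interpolation=cv2.INTER_CUBIC))
E
```

```text
t4.95 pos [ 0.5948 -0.095   0.1397] psi -5.17 j7 -0.16 grip 0.120 F [ 0.1 -0.1 -0. ]
offset [ -40.3 -132.6  252.9] twist -0.17 tilt 0.03
```

View pics/a3.png

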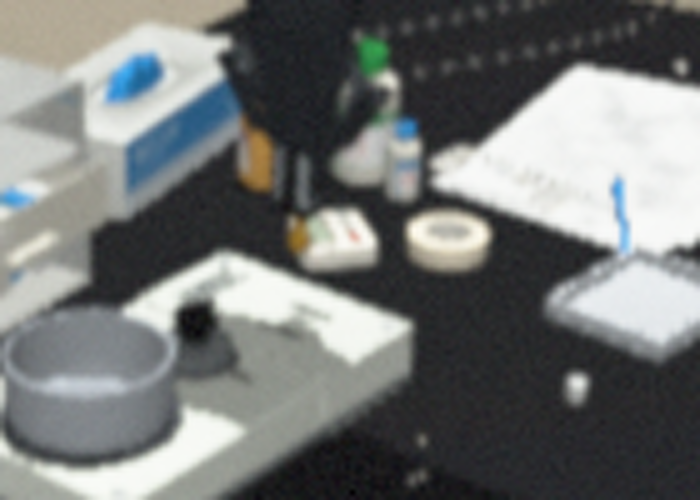

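Emit:
{"api": "send_rows", "payload": {
  "grip": [255,255,255,255,255],
  "offset": [
    [-25,-20,33],
    [-40,-39,72],
    [-40,-57,109],
    [-40,-75,145],
    [-40,-94,181]
  ],
  "twist": [0,0,0,0,0]
}}

```text
clock: 5.42
position: [0.4868, -0.2641, 0.1795]
ee_rot: [0.522, 0.477, -0.522, 0.478]
ft_force: [1.5, -1.0, -0.9]
grip_width: 0.123
```

```bash
python3 pl.py .437 -.355 .10 -5
```

```text
t5.42 pos [ 0.4868 -0.2641  0.1795] psi -5.16 j7 0.24 grip 0.123 F [ 1.5 -1.  -0.9]
offset [ 79.5 -41.5  95. ] twist -0.16 tilt 0.08
```

Emit:
{"api": "send_rows", "payload": {
  "grip": [255,255,255,255,255],
  "offset": [
    [0,-17,36],
    [10,-34,72],
    [40,-41,94],
    [80,-41,94],
    [80,-41,94]
  ],
  "twist": [0,0,0,0,0]
}}

```text
clock: 5.83
position: [0.434, -0.3519, 0.0922]
ee_rot: [-0.522, -0.479, 0.524, -0.473]
ft_force: [-1.3, 1.4, -1.9]
grip_width: 0.122
```

```bash
python3 pl.py .437 -.355 .048 -5;python3 - <<'E'
from h import *
q,_=cam('scene');p,_=cam('top')
cv2.imwrite('pics/a4.png',np.hstack([cv2.resize(q[140:210,290:390],None,fx=4,fy=4,interpolation=cv2.INTER_CUBIC),cv2.resize(p[190:260,320:420],None,fx=4,fy=4,interpolation=cv2.INTER_CUBIC)]))
E
```

```text
t5.83 pos [ 0.434  -0.3519  0.0922] psi -5.37 j7 0.40 grip 0.122 F [-1.3  1.4 -1.9]
offset [44.2  3.7  3. ] twist -0.37 tilt 0.56
```

View pics/a4.png

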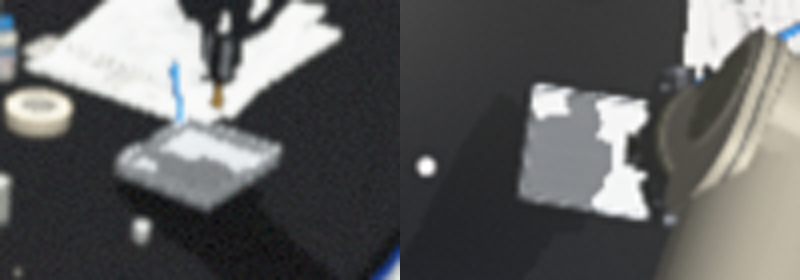

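Emit:
{"api": "send_rows", "payload": {
  "grip": [255,255,255,255,255],
  "offset": [
    [15,4,3],
    [30,4,3],
    [40,4,3],
    [47,4,3],
    [51,4,3]
  ],
  "twist": [0,0,0,0,0],
  "newtons": 25
}}

```text
clock: 6.35
position: [0.4431, -0.3556, 0.048]
ee_rot: [0.522, 0.477, -0.522, 0.478]
ft_force: [0.2, -0.5, -1.2]
grip_width: 0.123
```

Emit:
{"api": "send_rows", "payload": {
  "grip": [255,255,255,255,255],
  "offset": [
    [0,0,-6],
    [2,0,-14],
    [5,0,-22],
    [9,0,-30],
    [13,0,-36]
  ],
  "twist": [0,0,0,0,0]
}}

```text
clock: 6.77
position: [0.448, -0.3231, 0.039]
ee_rot: [-0.522, -0.473, 0.523, -0.48]
ft_force: [-12.5, -3.5, 54.3]
grip_width: 0.121
```

```bash
python3 pl.py .437 -.330 .048 -5;python3 - <<'E'
from h import *
q,_=cam('scene');p,_=cam('top')
cv2.imwrite('pics/a5.png',np.hstack([cv2.resize(q[140:210,290:390],None,fx=4,fy=4,interpolation=cv2.INTER_CUBIC),cv2.resize(p[190:260,320:420],None,fx=4,fy=4,interpolation=cv2.INTER_CUBIC)]))
E
```

```text
t6.77 pos [ 0.448  -0.3231  0.039 ] psi -5.21 j7 0.31 grip 0.121 F [-12.5  -3.5  54.3]
offset [ -9.  -10.2   8. ] twist -0.21 tilt 0.54
```

View pics/a5.png

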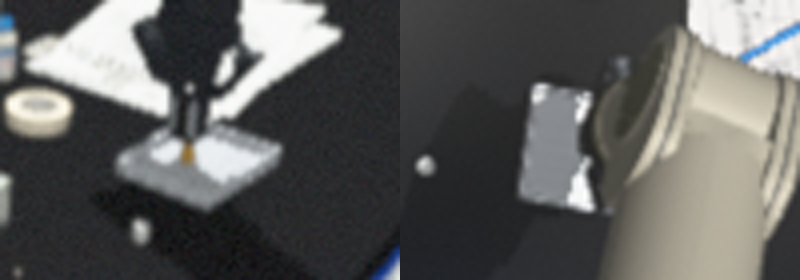

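Emit:
{"api": "send_rows", "payload": {
  "grip": [255,255,255,255,255],
  "offset": [
    [-3,0,5],
    [-6,0,10],
    [-8,0,16],
    [-8,0,20],
    [-8,0,20]
  ],
  "twist": [0,0,0,0,0]
}}

```text
clock: 7.28
position: [0.4433, -0.3408, 0.042]
ee_rot: [-0.522, -0.477, 0.522, -0.477]
ft_force: [-1.3, 0.4, -0.4]
grip_width: 0.124
```

```bash
python3 pl.py .437 -.330 .044 -5
```

```text
t7.28 pos [ 0.4433 -0.3408  0.042 ] psi -5.24 j7 0.35 grip 0.124 F [-1.3  0.4 -0.4]
offset [ -2.   -7.3 -10.2] twist -0.24 tilt 0.02
```

Emit:
{"api": "send_rows", "payload": {
  "grip": [255,255,205,205,205],
  "offset": [
    [-1,-6,-8],
    [-1,-6,-8],
    [-1,-6,-8],
    [-1,-6,-8],
    [-1,-6,-8]
  ],
  "twist": [0,0,0,0,0]
}}

```text
clock: 7.7
position: [0.4386, -0.3314, 0.0434]
ee_rot: [0.522, 0.477, -0.522, 0.477]
ft_force: [0.1, 0.1, 0.3]
grip_width: 0.196
```

Emit:
{"api": "send_rows", "payload": {
  "grip": [200,200,200,200,200],
  "offset": [
    [0,0,-3],
    [0,0,-6],
    [-5,0,-10],
    [-10,0,-10],
    [-20,0,-10]
  ],
  "twist": [0,0,0,0,0]
}}

```text
clock: 8.12
position: [0.4392, -0.3209, 0.0634]
ee_rot: [-0.522, -0.477, 0.522, -0.477]
ft_force: [-0.2, 0.6, 0.0]
grip_width: 0.214
```

```bash
python3 pl.py .437 -.330 .044 -5;python3 - <<'E'
from h import *
q,_=cam('scene');p,_=cam('top')
cv2.imwrite('pics/a6.png',np.hstack([cv2.resize(q[140:210,290:390],None,fx=4,fy=4,interpolation=cv2.INTER_CUBIC),cv2.resize(p[190:260,320:420],None,fx=4,fy=4,interpolation=cv2.INTER_CUBIC)]))
E
```

```text
t8.12 pos [ 0.4392 -0.3209  0.0634] psi -5.13 j7 0.34 grip 0.214 F [-0.2  0.6  0. ]
offset [19.4 -1.3  9.3] twist -0.13 tilt 0.06
```

View pics/a6.png

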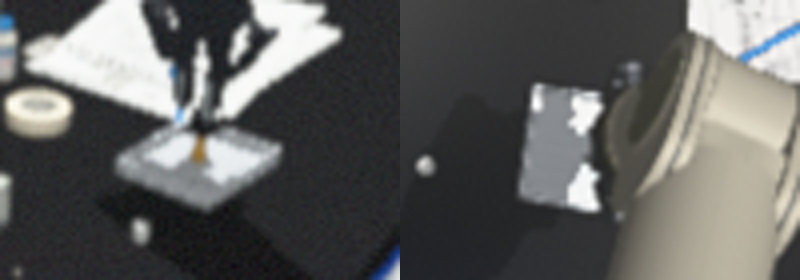

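Emit:
{"api": "send_rows", "payload": {
  "grip": [200,200,200,200,200],
  "offset": [
    [0,0,10],
    [10,0,10],
    [19,0,10],
    [19,0,10],
    [19,0,10]
  ],
  "twist": [0,0,0,0,0]
}}

```text
clock: 8.63
position: [0.4377, -0.3308, 0.0429]
ee_rot: [-0.522, -0.478, 0.522, -0.476]
ft_force: [-0.5, -0.8, 0.0]
grip_width: 0.216
```

Emit:
{"api": "send_rows", "payload": {
  "grip": [255,255,255,255,255],
  "offset": [
    [0,0,0],
    [0,0,0],
    [0,0,0],
    [0,0,0],
    [-5,0,0]
  ],
  "twist": [0,0,0,0,0]
}}

```text
clock: 9.05
position: [0.4381, -0.3312, 0.0488]
ee_rot: [-0.522, -0.477, 0.522, -0.477]
ft_force: [-0.6, 0.1, 0.0]
grip_width: 0.129
```

Emit:
{"api": "send_rows", "payload": {
  "grip": [255,255,255,255,255],
  "offset": [
    [0,0,6],
    [0,0,14],
    [0,0,22],
    [3,0,26],
    [5,0,26]
  ],
  "twist": [0,0,0,0,0]
}}

```text
clock: 9.47
position: [0.4356, -0.3591, 0.0439]
ee_rot: [-0.522, -0.476, 0.523, -0.476]
ft_force: [-0.8, 0.2, -0.8]
grip_width: 0.132
```

Emit:
{"api": "send_rows", "payload": {
  "grip": [205,205,205,205,205],
  "offset": [
    [0,0,0],
    [0,0,0],
    [-15,0,0],
    [-30,0,0],
    [-45,0,0]
  ],
  "twist": [0,0,0,0,0]
}}

```text
clock: 9.88
position: [0.4362, -0.3567, 0.0897]
ee_rot: [0.522, 0.477, -0.522, 0.477]
ft_force: [0.4, -0.3, -0.2]
grip_width: 0.196
```

```bash
python3 pl.py .437 -.330 .044 -5;python3 - <<'E'
from h import *
q,_=cam('scene');p,_=cam('top')
cv2.imwrite('pics/a7.png',np.hstack([cv2.resize(q[140:210,290:390],None,fx=4,fy=4,interpolation=cv2.INTER_CUBIC),cv2.resize(p[190:260,320:420],None,fx=4,fy=4,interpolation=cv2.INTER_CUBIC)]))
E
```

```text
t9.88 pos [ 0.4362 -0.3567  0.0897] psi -5.13 j7 0.41 grip 0.196 F [ 0.4 -0.3 -0.2]
offset [ 45.7  -1.6 -26.7] twist -0.13 tilt 0.04
```

View pics/a7.png

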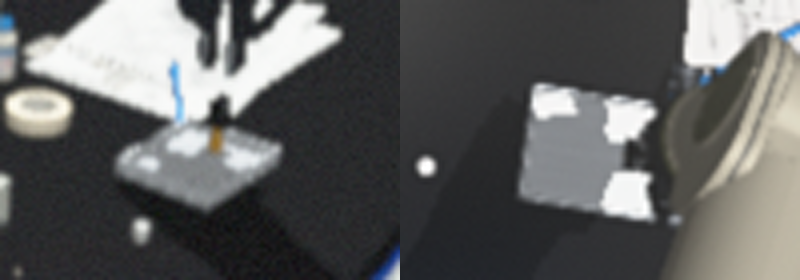

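Emit:
{"api": "send_rows", "payload": {
  "grip": [255,255,255,255,255],
  "offset": [
    [0,4,15],
    [0,4,30],
    [0,4,50],
    [20,4,50],
    [40,4,50]
  ],
  "twist": [0,0,0,0,0]
}}

```text
clock: 10.4
position: [0.4351, -0.41, 0.0489]
ee_rot: [-0.523, -0.476, 0.523, -0.477]
ft_force: [-0.3, 0.7, 0.5]
grip_width: 0.0
```

Emit:
{"api": "send_rows", "payload": {
  "grip": [255,255,255,255,255],
  "offset": [
    [2,0,-10],
    [2,0,-22],
    [2,0,-34],
    [2,0,-46],
    [2,0,-56]
  ],
  "twist": [0,0,0,0,0]
}}

```text
clock: 10.82
position: [0.4417, -0.3499, 0.0484]
ee_rot: [0.522, 0.477, -0.521, 0.478]
ft_force: [0.1, 0.5, -0.1]
grip_width: -0.0
```

```bash
python3 pl.py .437 -.330 .044 -5;python3 - <<'E'
from h import *
q,_=cam('scene');p,_=cam('top')
cv2.imwrite('pics/a8.png',np.hstack([cv2.resize(q[140:210,290:390],None,fx=4,fy=4,interpolation=cv2.INTER_CUBIC),cv2.resize(p[190:260,320:420],None,fx=4,fy=4,interpolation=cv2.INTER_CUBIC)]))
E
```

```text
t10.82 pos [ 0.4417 -0.3499  0.0484] psi -5.08 j7 0.37 grip -0.000 F [ 0.1  0.5 -0.1]
offset [  4.4  -6.5 -19.4] twist -0.08 tilt 0.09
```

View pics/a8.png

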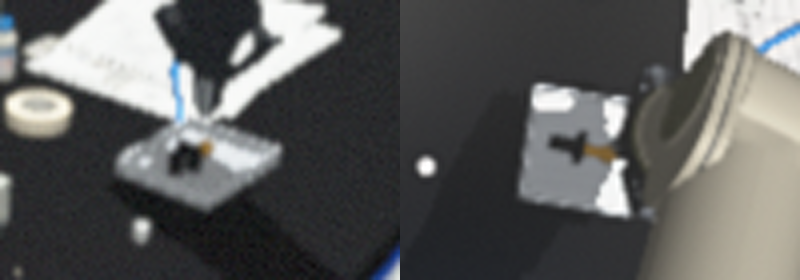

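```bash
python3 pl.py .4212 -.1858 .09 -24
```

```text
t10.92 pos [ 0.4419 -0.3494  0.0483] psi -4.99 j7 0.37 grip 0.001 F [ 0.1 -0.5  0.8]
offset [ -41.8  -34.7 -161.2] twist 19.01 tilt 0.07
```

Emit:
{"api": "send_rows", "payload": {
  "grip": [100,100,100,100,100],
  "offset": [
    [-30,0,0],
    [-42,-8,-38],
    [-42,-17,-78],
    [-42,-26,-118],
    [-42,-34,-156]
  ],
  "twist": [0,5,10,15,19],
  "newtons": 40
}}

```text
clock: 11.33
position: [0.4206, -0.192, 0.09]
ee_rot: [0.595, 0.382, -0.594, 0.383]
ft_force: [2.0, 0.9, 0.3]
grip_width: 0.61
```

```bash
python3 pl.py .4212 -.1858 .05 -24
python3 - <<'E'
from h import *
p,_=cam('top','t9.png');q,_=cam('scene','s9.png')
cv2.imwrite('pics/a9.png',np.hstack([cv2.resize(q[150:250,250:350],(400,400),interpolation=cv2.INTER_CUBIC),cv2.resize(p[180:260,270:350],(400,400),interpolation=cv2.INTER_CUBIC)]))
E
```

```text
t11.33 pos [ 0.4206 -0.192   0.09  ] psi -24.47 j7 -0.16 grip 0.610 F [2.  0.9 0.3]
offset [40.  -2.1 -5.9] twist -0.47 tilt 0.10
```

View pics/a9.png

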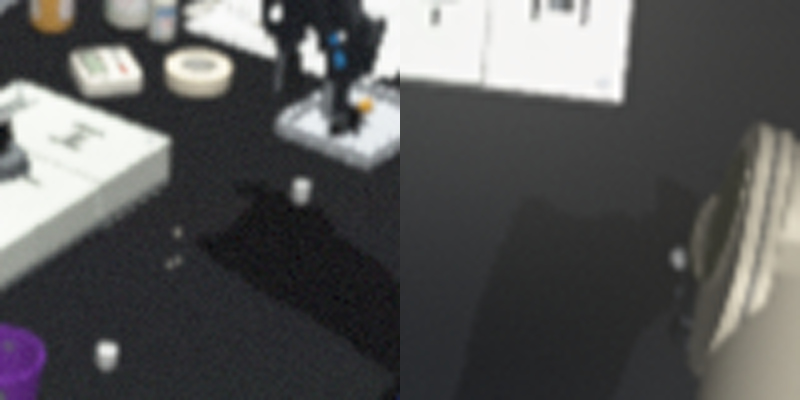

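Emit:
{"api": "send_rows", "payload": {
  "grip": [100,100,100,100,100],
  "offset": [
    [20,-2,-6],
    [40,-2,-6],
    [60,-2,-6],
    [77,-2,-6],
    [86,-2,-6]
  ],
  "twist": [0,0,0,0,0]
}}

```text
clock: 11.85
position: [0.4209, -0.1873, 0.002]
ee_rot: [-0.593, -0.384, 0.594, -0.384]
ft_force: [0.0, 0.3, -0.4]
grip_width: 0.606
```

Emit:
{"api": "send_rows", "payload": {
  "grip": [130,160,185,210,225],
  "offset": [
    [0,0,0],
    [0,0,0],
    [0,0,0],
    [0,0,0],
    [0,0,0]
  ],
  "twist": [0,0,0,0,0]
}}

```text
clock: 12.27
position: [0.4223, -0.1875, 0.0044]
ee_rot: [0.594, 0.384, -0.593, 0.385]
ft_force: [-1.7, -0.1, 6.5]
grip_width: 0.135
```

Emit:
{"api": "send_rows", "payload": {
  "grip": [255,255,255,255,255],
  "offset": [
    [0,0,0],
    [0,0,0],
    [0,0,0],
    [0,0,0],
    [0,0,0]
  ],
  "twist": [0,0,0,0,0]
}}

```text
clock: 12.68
position: [0.4223, -0.1875, 0.0044]
ee_rot: [0.594, 0.384, -0.593, 0.385]
ft_force: [-1.4, 1.2, 6.4]
grip_width: 0.134
```

```bash
python3 pl.py .4212 -.1858 .003 -24
```

```text
t12.68 pos [ 0.4223 -0.1875  0.0044] psi -24.18 j7 -0.23 grip 0.134 F [-1.4  1.2  6.4]
offset [ 1.4 -1.8 -1.1] twist -0.18 tilt 0.12
```

Emit:
{"api": "send_rows", "payload": {
  "grip": [255,255,255,255,255],
  "offset": [
    [-20,0,0],
    [-60,0,0],
    [-90,-8,-30],
    [-120,-20,-62],
    [-120,-32,-100]
  ],
  "twist": [0,0,-7,-14,-21]
}}

```text
clock: 13.1
position: [0.4354, -0.086, 0.1282]
ee_rot: [0.514, 0.484, -0.512, 0.489]
ft_force: [2.3, 0.5, 0.2]
grip_width: 0.135
```

```bash
python3 pl.py .4598 .3388 .12 20
```

```text
t13.10 pos [ 0.4354 -0.086   0.1282] psi -3.04 j7 0.01 grip 0.135 F [2.3 0.5 0.2]
offset [   7.     1.8 -425.5] twist -23.04 tilt 0.45
```

Emit:
{"api": "send_rows", "payload": {
  "grip": [255,255,255,255,255],
  "offset": [
    [0,0,-40],
    [0,0,-80],
    [0,0,-120],
    [0,0,-160],
    [0,0,-200]
  ],
  "twist": [-5,-10,-15,-20,-23]
}}

```text
clock: 13.52
position: [0.4441, 0.1165, 0.124]
ee_rot: [0.405, 0.579, -0.405, 0.58]
ft_force: [1.5, -0.2, -0.8]
grip_width: 0.134
```

```bash
python3 pl.py .4598 .3388 .12 20
```

```text
t13.52 pos [0.4441 0.1165 0.124 ] psi 20.08 j7 -0.08 grip 0.134 F [ 1.5 -0.2 -0.8]
offset [   3.8   91.  -203.4] twist 0.08 tilt 0.12
```

Emit:
{"api": "send_rows", "payload": {
  "grip": [255,255,255,255,255],
  "offset": [
    [0,17,-37],
    [0,34,-75],
    [0,51,-112],
    [0,68,-150],
    [0,84,-187]
  ],
  "twist": [0,0,0,0,0]
}}

```text
clock: 13.93
position: [0.46, 0.321, 0.1236]
ee_rot: [0.407, 0.578, -0.406, 0.579]
ft_force: [1.0, -0.1, -0.4]
grip_width: 0.134
```

```bash
python3 pl.py .4598 .3388 .09 20
```

```text
t13.93 pos [0.46   0.321  0.1236] psi 19.77 j7 -0.59 grip 0.134 F [ 1.  -0.1 -0.4]
offset [ 33.6   5.8 -16.8] twist -0.23 tilt 0.07
```

Emit:
{"api": "send_rows", "payload": {
  "grip": [255,255,255,255,255],
  "offset": [
    [0,6,-15],
    [15,6,-15],
    [25,6,-15],
    [35,6,-15],
    [35,6,-15]
  ],
  "twist": [0,0,0,0,0]
}}

```text
clock: 14.35
position: [0.4598, 0.3333, 0.086]
ee_rot: [0.406, 0.578, -0.408, 0.578]
ft_force: [-0.2, -0.3, 0.1]
grip_width: 0.134
```

```bash
python3 pl.py .4598 .3388 .065 20
python3 - <<'E'
from h import *
p,_=cam('top','t10.png');q,_=cam('scene','s10.png')
cv2.imwrite('pics/a10.png',np.hstack([cv2.resize(q[220:300,180:260],(400,400),interpolation=cv2.INTER_CUBIC),cv2.resize(p[180:260,140:220],(400,400),interpolation=cv2.INTER_CUBIC)]))
E
```

```text
t14.35 pos [0.4598 0.3333 0.086 ] psi 19.75 j7 -0.64 grip 0.134 F [-0.2 -0.3  0.1]
offset [21.   1.9 -5.2] twist -0.25 tilt 0.19
```

View pics/a10.png

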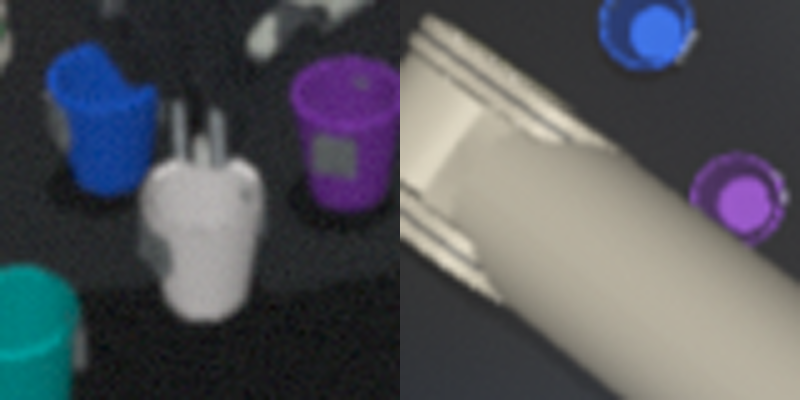

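Emit:
{"api": "send_rows", "payload": {
  "grip": [255,255,255,255,255],
  "offset": [
    [0,2,-5],
    [8,2,-5],
    [16,2,-5],
    [23,2,-5],
    [23,2,-5]
  ],
  "twist": [0,0,0,0,0]
}}

```text
clock: 14.87
position: [0.4597, 0.3397, 0.0631]
ee_rot: [0.406, 0.579, -0.407, 0.578]
ft_force: [0.2, -0.1, 0.2]
grip_width: 0.138
```

Emit:
{"api": "send_rows", "payload": {
  "grip": [195,195,195,195,195],
  "offset": [
    [0,0,0],
    [0,0,0],
    [0,0,0],
    [-30,0,0],
    [-65,0,0]
  ],
  "twist": [0,0,0,0,0]
}}

```text
clock: 15.28
position: [0.4593, 0.3396, 0.129]
ee_rot: [0.405, 0.579, -0.408, 0.578]
ft_force: [0.9, -0.8, 1.1]
grip_width: 0.235
```

```bash
python3 pl.py .4291 .115 .11 15
python3 - <<'E'
from h import *
p,_=cam('top','t11.png');q,_=cam('scene','s11.png')
cv2.imwrite('pics/a11.png',np.hstack([cv2.resize(q[180:300,160:280],(400,400),interpolation=cv2.INTER_CUBIC),cv2.resize(p[180:260,140:220],(400,400),interpolation=cv2.INTER_CUBIC)]))
E
```

```text
t15.28 pos [0.4593 0.3396 0.129 ] psi 19.84 j7 -0.61 grip 0.235 F [ 0.9 -0.8  1.1]
offset [  19.6 -104.5  201. ] twist 4.84 tilt 0.25
```

View pics/a11.png

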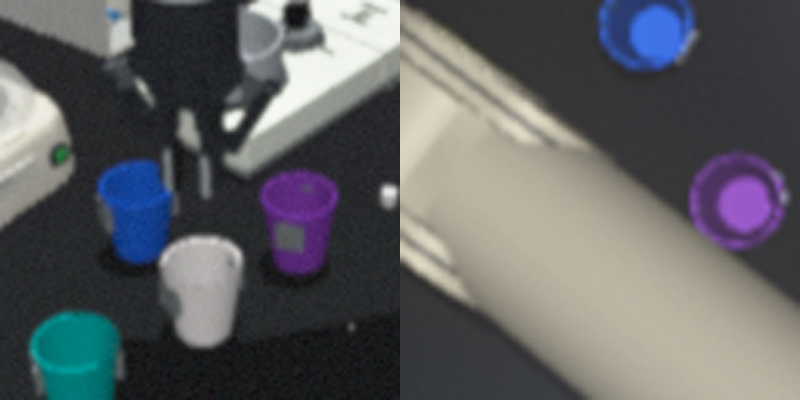

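Emit:
{"api": "send_rows", "payload": {
  "grip": [100,100,100,100,100],
  "offset": [
    [0,-18,35],
    [0,-36,70],
    [0,-55,106],
    [0,-73,141],
    [0,-91,176]
  ],
  "twist": [0,0,0,0,0]
}}

```text
clock: 15.8
position: [0.4341, 0.1425, 0.1301]
ee_rot: [0.407, 0.578, -0.406, 0.579]
ft_force: [-0.2, -0.3, -0.1]
grip_width: 0.611
```

```bash
python3 pl.py .4291 .115 .08 20
python3 - <<'E'
from h import *
p,_=cam('top','t12.png');q,_=cam('scene','s12.png')
def cen(im,a,b,c,d,th):
    s=np.clip(im[c:d,a:b].min(axis=2).astype(float)-th,0,None);v,u=np.mgrid[c:d,a:b];return (u*s).sum()/s.sum(),(v*s).sum()/s.sum()
c=cen(q,270,284,230,246,90);print(c,onplane('scene',*c,.0127))
E
```

```text
t15.80 pos [0.4341 0.1425 0.1301] psi 19.82 j7 -0.15 grip 0.611 F [-0.2 -0.3 -0.1]
offset [ 50.1 -14.1  24.1] twist -0.18 tilt 0.05
(np.float64(276.27311101730686), np.float64(237.81595609962008)) [0.4288141  0.11486634 0.0127    ]
```

View pics/s12.png

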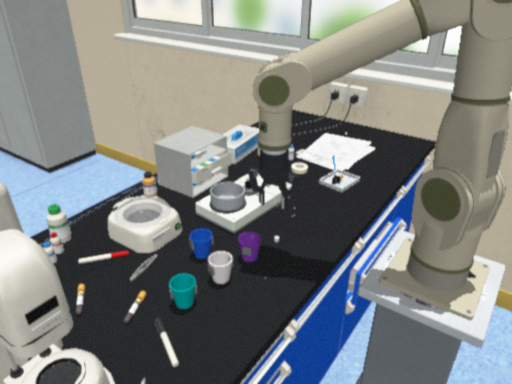

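View pics/t12.png

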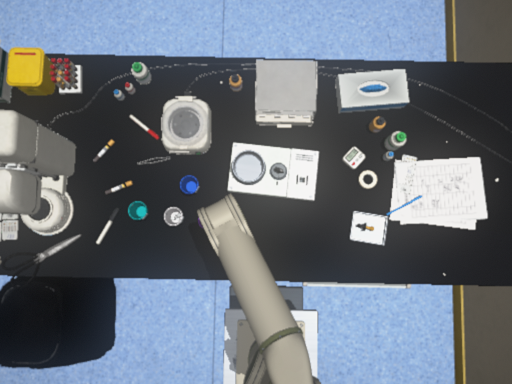

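Run:
```python
from h import *
p=cv2.imread('pics/t12.png')
print(onplane('top',445,274,0.01))
k=lambda im,u,v,r: cv2.resize(im[v-r:v+r,u-r:u+r],(260,260),interpolation=cv2.INTER_NEAREST)
q=cv2.imread('pics/s12.png')
print(proj('scene',onplane('top',445,274,0.005)))
p0=cv2.imread('pics/top0.png')
cv2.imwrite('pics/a13.png',np.vstack([np.hstack([k(p,445,272,12),k(p,497,180,12),k(p0,326,231,12)]),np.hstack([k(q,288,206,20),k(p,290,215,25),k(p0,445,272,12)])]))
```

```text
[ 0.2835751  -0.59533561  0.01      ]
[402.60413374 165.74702342]
```

View pics/a13.png

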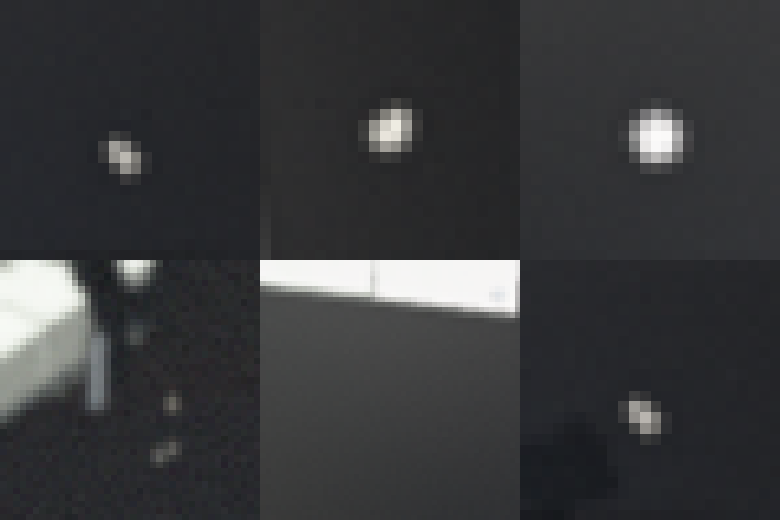

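Emit:
{"api": "send_rows", "payload": {
  "grip": [100,100,100,100,100],
  "offset": [
    [0,-14,24],
    [25,-14,24],
    [55,-14,24],
    [80,-14,24],
    [90,-14,24]
  ],
  "twist": [0,0,0,0,0]
}}

```text
clock: 16.32
position: [0.428, 0.1166, 0.0376]
ee_rot: [0.406, 0.579, -0.407, 0.578]
ft_force: [-0.8, -1.3, -0.6]
grip_width: 0.609
```

```bash
python3 pl.py .4289 .115 .005 20
```

```text
t16.32 pos [0.428  0.1166 0.0376] psi 19.83 j7 -0.20 grip 0.609 F [-0.8 -1.3 -0.6]
offset [32.6  0.4  1.8] twist -0.17 tilt 0.17
```

Emit:
{"api": "send_rows", "payload": {
  "grip": [100,100,100,130,160],
  "offset": [
    [15,0,2],
    [30,0,2],
    [33,0,2],
    [33,0,2],
    [33,0,2]
  ],
  "twist": [0,0,0,0,0]
}}

```text
clock: 16.73
position: [0.4307, 0.1155, 0.0079]
ee_rot: [0.407, 0.579, -0.406, 0.579]
ft_force: [0.1, -0.1, -1.1]
grip_width: 0.383
```

Emit:
{"api": "send_rows", "payload": {
  "grip": [190,215,255,255,255],
  "offset": [
    [0,0,0],
    [0,0,0],
    [0,0,0],
    [0,0,0],
    [0,0,0]
  ],
  "twist": [0,0,0,0,0]
}}

```text
clock: 17.15
position: [0.431, 0.1151, 0.0081]
ee_rot: [0.407, 0.578, -0.406, 0.579]
ft_force: [-1.7, -0.7, 7.6]
grip_width: 0.129
```

Emit:
{"api": "send_rows", "payload": {
  "grip": [255,255,255,255,255],
  "offset": [
    [-15,0,0],
    [-35,0,0],
    [-65,0,0],
    [-95,0,0],
    [-120,0,0]
  ],
  "twist": [0,0,0,0,0]
}}

```text
clock: 17.57
position: [0.4304, 0.1154, 0.1294]
ee_rot: [0.407, 0.578, -0.406, 0.579]
ft_force: [0.4, 0.4, -0.4]
grip_width: 0.126
```

```bash
python3 pl.py .4598 .3388 .11 20
```

```text
t17.57 pos [0.4304 0.1154 0.1294] psi 19.86 j7 -0.07 grip 0.126 F [ 0.4  0.4 -0.4]
offset [  19.5  103.5 -200.1] twist -0.14 tilt 0.09
```

Emit:
{"api": "send_rows", "payload": {
  "grip": [255,255,255,255,255],
  "offset": [
    [0,18,-36],
    [0,36,-72],
    [0,55,-108],
    [0,73,-144],
    [0,91,-180]
  ],
  "twist": [0,0,0,0,0]
}}

```text
clock: 17.98
position: [0.4552, 0.3168, 0.1276]
ee_rot: [0.407, 0.578, -0.407, 0.579]
ft_force: [0.8, -0.8, 1.0]
grip_width: 0.126
```

```bash
python3 pl.py .4598 .3388 .065 20
```

```text
t17.98 pos [0.4552 0.3168 0.1276] psi 19.75 j7 -0.59 grip 0.126 F [ 0.8 -0.8  1. ]
offset [ 62.6  11.7 -19.2] twist -0.25 tilt 0.07
```

Emit:
{"api": "send_rows", "payload": {
  "grip": [255,255,255,255,255],
  "offset": [
    [0,11,-18],
    [10,11,-18],
    [25,11,-18],
    [40,11,-18],
    [40,11,-18]
  ],
  "twist": [0,0,0,0,0]
}}

```text
clock: 18.4
position: [0.458, 0.3343, 0.0846]
ee_rot: [0.405, 0.579, -0.408, 0.578]
ft_force: [-0.3, -1.2, -0.5]
grip_width: 0.124
```

```bash
python3 pl.py .4598 .3388 .065 20
python3 - <<'E'
from h import *
q,_=cam('scene','s14.png')
cv2.imwrite('pics/a14.png',cv2.resize(q[200:300,180:280],(500,500),interpolation=cv2.INTER_CUBIC))
E
```

```text
t18.40 pos [0.458  0.3343 0.0846] psi 19.81 j7 -0.66 grip 0.124 F [-0.3 -1.2 -0.5]
offset [19.6  3.3 -3.6] twist -0.19 tilt 0.22
```

View pics/a14.png

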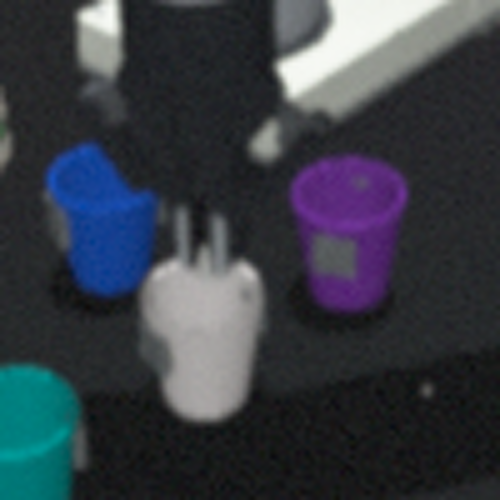

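Cylinder is between the fingertips at about (203,255) in the crop, over the white cup's mouth. I'll release it.

Emit:
{"api": "send_rows", "payload": {
  "grip": [255,255,255,255,255],
  "offset": [
    [0,3,-4],
    [8,3,-4],
    [16,3,-4],
    [20,3,-4],
    [20,3,-4]
  ],
  "twist": [0,0,0,0,0]
}}

```text
clock: 18.87
position: [0.46, 0.3401, 0.066]
ee_rot: [0.406, 0.579, -0.407, 0.578]
ft_force: [0.1, -0.1, -0.8]
grip_width: 0.126
```

Emit:
{"api": "send_rows", "payload": {
  "grip": [195,195,195,195,195],
  "offset": [
    [0,0,0],
    [0,0,0],
    [0,0,0],
    [-35,0,0],
    [-75,0,0]
  ],
  "twist": [0,0,0,0,0]
}}

```text
clock: 19.28
position: [0.4591, 0.3395, 0.1409]
ee_rot: [0.405, 0.579, -0.408, 0.578]
ft_force: [1.2, -0.2, -0.4]
grip_width: 0.24
```

Emit:
{"api": "send_rows", "payload": {
  "grip": [0,0,0,0,0],
  "offset": [
    [-40,0,0],
    [-60,0,40],
    [-60,0,80],
    [-60,0,120],
    [-60,0,150]
  ],
  "twist": [0,0,0,0,0]
}}

```text
clock: 19.7
position: [0.5128, 0.1959, 0.2029]
ee_rot: [0.407, 0.577, -0.407, 0.579]
ft_force: [1.2, -0.9, -0.2]
grip_width: 0.929
```

```bash
python3 pl.py .4598 .3388 .13 78
python3 - <<'E'
from h import *
p,_=cam('top','t15.png');q,_=cam('scene','s15.png')
k=lambda im,u,v,r: cv2.resize(im[v-r:v+r,u-r:u+r],(400,400),interpolation=cv2.INTER_NEAREST)
cv2.imwrite('pics/a15.png',np.hstack([k(p,174,216,16),k(q,220,265,25)]))
W=rim('top',p,158,190,200,232,0.066,100)
from scipy.optimize import least_squares
r=least_squares(lambda s:np.hypot(W[:,0]-s[0],W[:,1]-s[1])-s[2],[.46,.33,.0315],loss='soft_l1',f_scale=.001);print('cup',r.x)
E
```

```text
t19.70 pos [0.5128 0.1959 0.2029] psi 19.69 j7 -0.28 grip 0.929 F [ 1.2 -0.9 -0.2]
offset [  72.6   -1.8 -152.5] twist -58.31 tilt 0.13
cup [0.45919085 0.33985545 0.03224916]
```

View pics/a15.png

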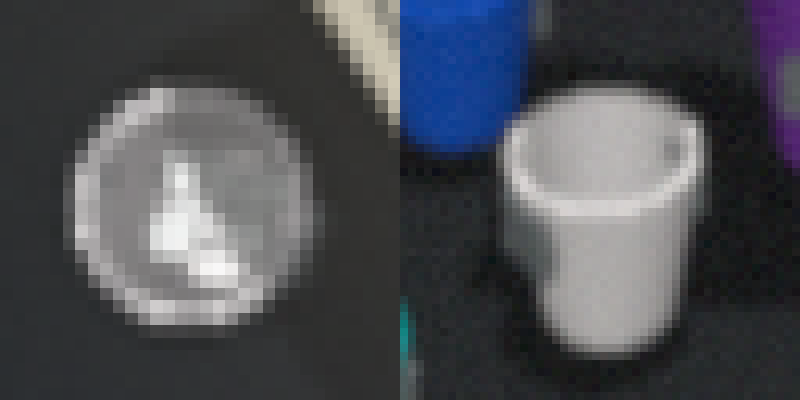

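View pics/t15.png

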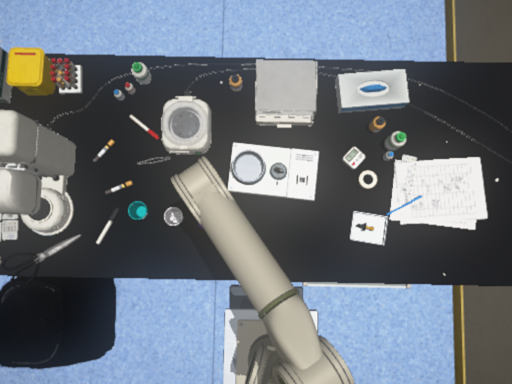

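Emit:
{"api": "send_rows", "payload": {
  "grip": [0,0,0,0,0],
  "offset": [
    [0,0,-30],
    [0,0,-60],
    [0,0,-90],
    [0,0,-120],
    [0,-2,-152]
  ],
  "twist": [-7,-14,-21,-28,-35]
}}

```text
clock: 20.22
position: [0.4575, 0.3432, 0.2025]
ee_rot: [0.212, 0.674, -0.212, 0.675]
ft_force: [0.5, -0.1, -0.8]
grip_width: 1.005
```

```bash
python3 pl.py .4593 .339 .12 78
```

```text
t20.22 pos [0.4575 0.3432 0.2025] psi 55.14 j7 -0.01 grip 1.005 F [ 0.5 -0.1 -0.8]
offset [82.5 -2.5  3.9] twist -22.86 tilt 0.05
```

Emit:
{"api": "send_rows", "payload": {
  "grip": [0,0,0,0,0],
  "offset": [
    [0,-2,4],
    [0,-2,4],
    [20,-2,4],
    [50,-2,4],
    [80,-2,4]
  ],
  "twist": [-7,-14,-21,-23,-23]
}}

```text
clock: 20.63
position: [0.4602, 0.3388, 0.122]
ee_rot: [0.074, 0.703, -0.073, 0.704]
ft_force: [0.6, -0.0, -0.5]
grip_width: 1.0
```

Emit:
{"api": "send_rows", "payload": {
  "grip": [0,0,0,0,0],
  "offset": [
    [5,0,0],
    [5,0,0],
    [5,0,0],
    [5,0,0],
    [5,0,0]
  ],
  "twist": [0,0,0,0,0]
}}

```text
clock: 21.05
position: [0.4607, 0.3387, 0.1189]
ee_rot: [0.076, 0.702, -0.074, 0.704]
ft_force: [0.1, 0.3, -0.2]
grip_width: 1.001
```

```bash
python3 pl.py .4593 .339 .028 78
python3 - <<'E'
from h import *
q,_=cam('scene','s16.png')
cv2.imwrite('pics/a16.png',cv2.resize(q[200:300,170:270],(600,600),interpolation=cv2.INTER_CUBIC))
E
```

```text
t21.05 pos [0.4607 0.3387 0.1189] psi 77.82 j7 0.31 grip 1.001 F [ 0.1  0.3 -0.2]
offset [90.9 -0.2 -1.6] twist -0.18 tilt 0.15
```

View pics/a16.png

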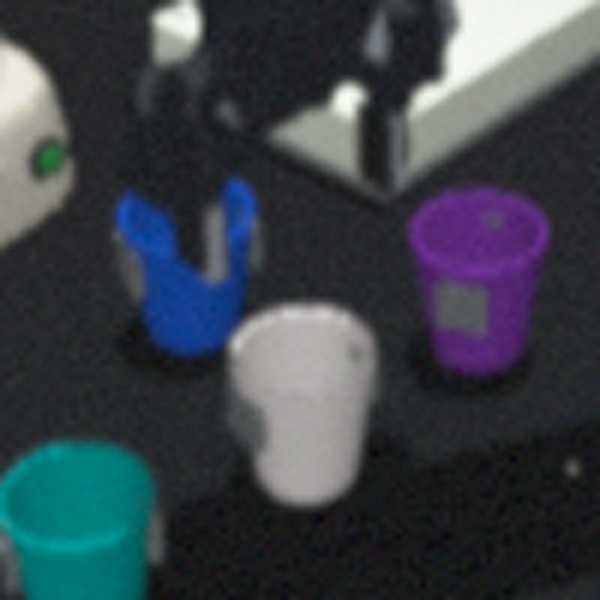

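Emit:
{"api": "send_rows", "payload": {
  "grip": [0,0,0,0,0],
  "offset": [
    [20,0,-1],
    [45,0,-1],
    [70,0,-1],
    [85,0,-1],
    [91,0,-1]
  ],
  "twist": [-2,-2,-2,-2,-2],
  "newtons": 30
}}

```text
clock: 21.52
position: [0.4585, 0.3374, 0.0245]
ee_rot: [0.062, 0.705, -0.063, 0.704]
ft_force: [0.3, -0.3, -0.1]
grip_width: 0.999
```

Emit:
{"api": "send_rows", "payload": {
  "grip": [20,40,60,80,100],
  "offset": [
    [0,0,0],
    [0,0,0],
    [0,0,0],
    [0,0,0],
    [0,0,0]
  ],
  "twist": [0,0,0,0,0]
}}

```text
clock: 21.93
position: [0.4598, 0.3389, 0.0279]
ee_rot: [0.063, 0.704, -0.062, 0.705]
ft_force: [-2.1, -1.8, 4.6]
grip_width: 0.765
```

```bash
python3 pl.py .4593 .339 .028 78
python3 - <<'E'
from h import *
q,_=cam('scene','s17.png')
cv2.imwrite('pics/a17.png',cv2.resize(q[200:300,170:270],(600,600),interpolation=cv2.INTER_CUBIC))
E
```

```text
t21.93 pos [0.4598 0.3389 0.0279] psi 79.82 j7 0.26 grip 0.765 F [-2.1 -1.8  4.6]
offset [-0.1  0.  -0.5] twist 1.82 tilt 0.14
```

View pics/a17.png

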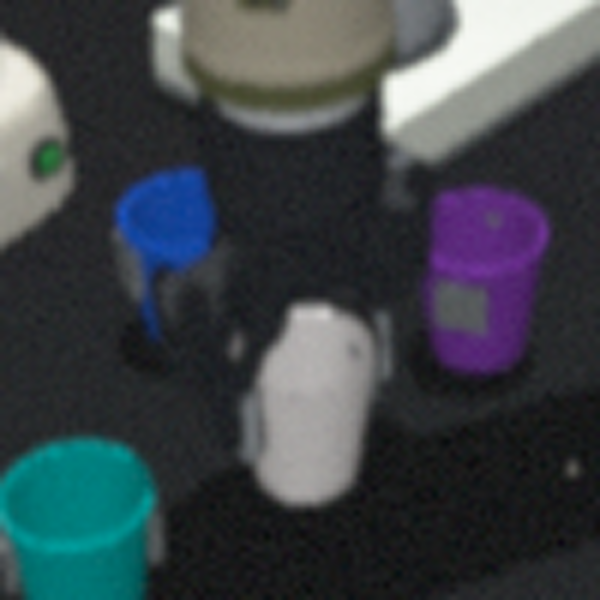

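Emit:
{"api": "send_rows", "payload": {
  "grip": [130,130,130,130,130],
  "offset": [
    [0,0,0],
    [-15,0,0],
    [-40,0,0],
    [-75,0,0],
    [-112,0,0]
  ],
  "twist": [0,0,0,0,0]
}}

```text
clock: 22.4
position: [0.4584, 0.338, 0.1402]
ee_rot: [0.062, 0.705, -0.063, 0.704]
ft_force: [1.8, 0.8, -1.0]
grip_width: 0.762
```

```bash
python3 pl.py .5294 .0975 .14 85
python3 - <<'E'
from h import *
q,_=cam('scene','s18.png')
cv2.imwrite('pics/a18.png',cv2.resize(q[180:300,170:290],(600,600),interpolation=cv2.INTER_CUBIC))
E
```

```text
t22.40 pos [0.4584 0.338  0.1402] psi 79.86 j7 0.35 grip 0.762 F [ 1.8  0.8 -1. ]
offset [   0.3 -224.2  112.2] twist -5.14 tilt 0.05
```

View pics/a18.png

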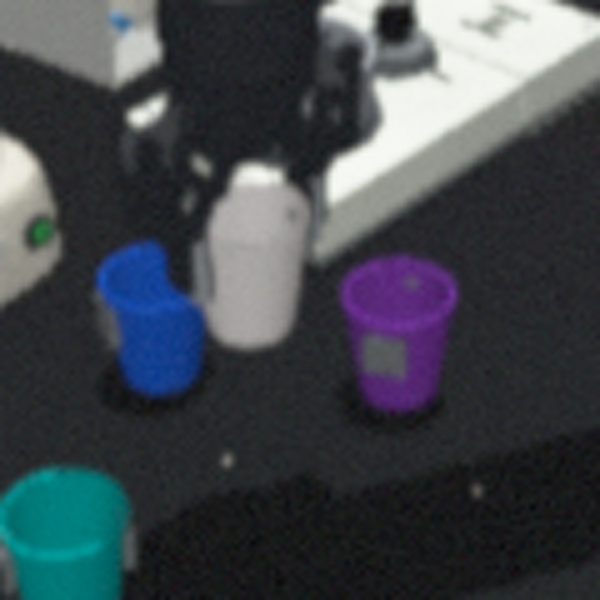

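Cup is lifted and upright. Next I'll take it to the staging point in front of the bowl.

Emit:
{"api": "send_rows", "payload": {
  "grip": [130,130,130,130,130],
  "offset": [
    [0,-20,10],
    [0,-50,26],
    [0,-82,42],
    [0,-115,58],
    [0,-145,74]
  ],
  "twist": [-1,-2,-3,-4,-5]
}}

```text
clock: 22.87
position: [0.5067, 0.1805, 0.1394]
ee_rot: [0.031, 0.706, -0.032, 0.707]
ft_force: [1.2, -0.2, -1.6]
grip_width: 0.76
```

```bash
python3 pl.py .5294 .0975 .13 85
```

```text
t22.87 pos [0.5067 0.1805 0.1394] psi 84.88 j7 0.75 grip 0.760 F [ 1.2 -0.2 -1.6]
offset [  9.5 -80.7  30. ] twist -0.12 tilt 0.09
```

Emit:
{"api": "send_rows", "payload": {
  "grip": [130,130,130,130,130],
  "offset": [
    [0,-30,12],
    [0,-55,21],
    [0,-75,28],
    [5,-78,29],
    [10,-78,29]
  ],
  "twist": [0,0,0,0,0]
}}

```text
clock: 23.28
position: [0.529, 0.1004, 0.129]
ee_rot: [0.033, 0.706, -0.033, 0.707]
ft_force: [-0.3, 0.0, -1.3]
grip_width: 0.756
```

```bash
python3 pl.py .5294 .0975 .112 85;  python3 - <<'E'
from h import *
q,_=cam('scene','s19.png')
cv2.imwrite('pics/a19.png',cv2.resize(q[140:260,190:310],(600,600),interpolation=cv2.INTER_CUBIC))
E
```

```text
t23.28 pos [0.529  0.1004 0.129 ] psi 84.64 j7 0.90 grip 0.756 F [-0.3  0.  -1.3]
offset [17.  -2.9  0.7] twist -0.36 tilt 0.10
```

View pics/a19.png

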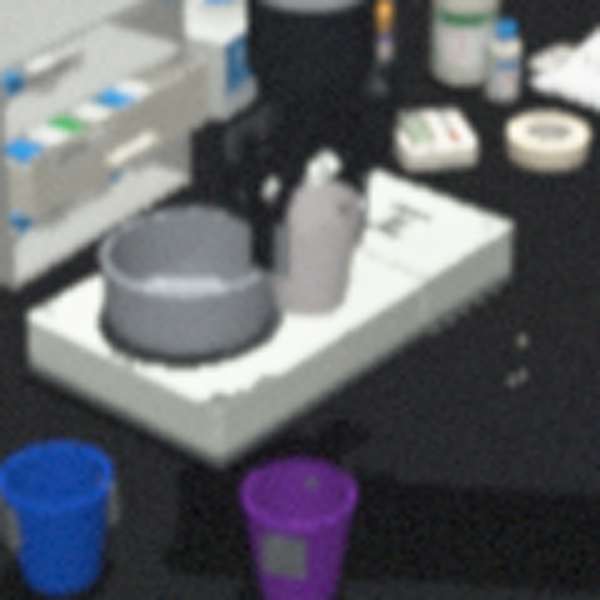

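Emit:
{"api": "send_rows", "payload": {
  "grip": [130,130,130,130,130],
  "offset": [
    [6,-3,1],
    [12,-3,3],
    [17,-3,8],
    [17,-3,14],
    [17,-3,20]
  ],
  "twist": [0,0,0,0,0],
  "newtons": 20
}}

```text
clock: 23.75
position: [0.5482, 0.0976, 0.1108]
ee_rot: [0.032, 0.707, -0.032, 0.706]
ft_force: [0.6, -0.9, -1.1]
grip_width: 0.763
```

```bash
python3 pl.py .5294 .0975 .112 85;  python3 - <<'E'
from h import *
q,_=cam('scene','s20.png')
cv2.imwrite('pics/a20.png',cv2.resize(q[140:260,190:310],(600,600),interpolation=cv2.INTER_CUBIC))
E
```

```text
t23.75 pos [0.5482 0.0976 0.1108] psi 84.87 j7 0.89 grip 0.763 F [ 0.6 -0.9 -1.1]
offset [ -1.2  -1.8 -18.7] twist -0.13 tilt 0.03
```

View pics/a20.png

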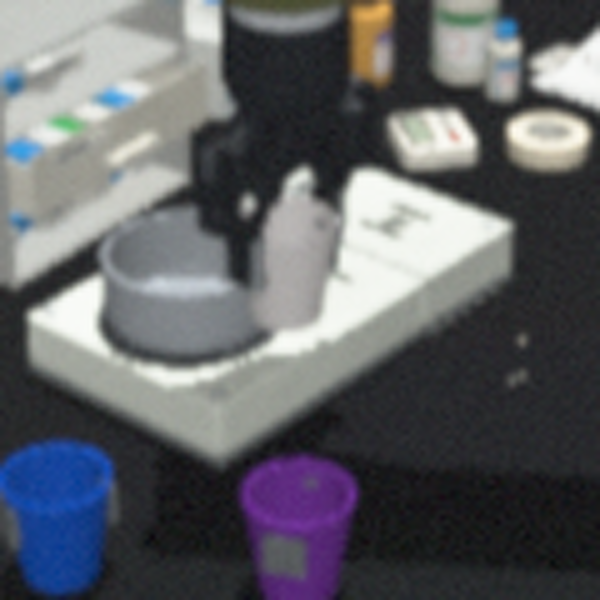

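Emit:
{"api": "send_rows", "payload": {
  "grip": [130,130,130,130,130],
  "offset": [
    [0,-1,4],
    [0,-1,9],
    [-2,-1,14],
    [-4,-1,18],
    [-6,-1,22]
  ],
  "twist": [0,0,0,0,0]
}}

```text
clock: 24.22
position: [0.5696, 0.0943, 0.1172]
ee_rot: [0.032, 0.707, -0.032, 0.706]
ft_force: [-3.9, 0.1, -1.5]
grip_width: 0.747
```

```bash
python3 pl.py .5294 .0975 .112 85;  python3 - <<'E'
from h import *
q,_=cam('scene','s21.png')
cv2.imwrite('pics/a21.png',cv2.resize(q[140:260,190:310],(600,600),interpolation=cv2.INTER_CUBIC))
E
```

```text
t24.22 pos [0.5696 0.0943 0.1172] psi 84.83 j7 0.90 grip 0.747 F [-3.9  0.1 -1.5]
offset [  5.3  -0.4 -40.3] twist -0.17 tilt 0.05
```

View pics/a21.png

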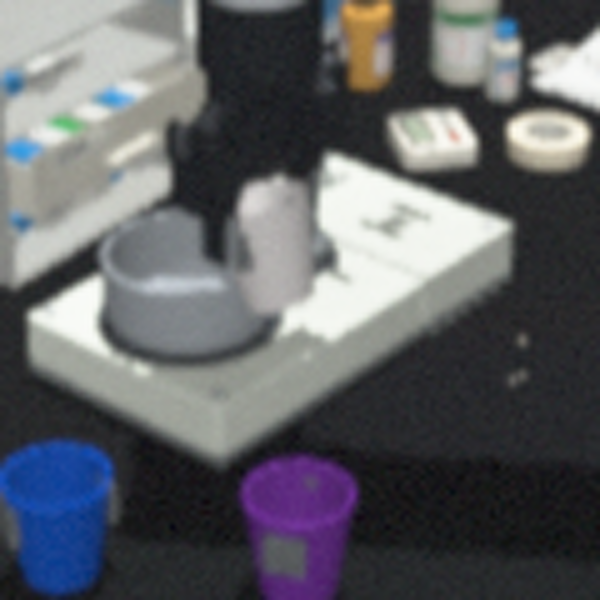

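Emit:
{"api": "send_rows", "payload": {
  "grip": [130,130,130,130,130],
  "offset": [
    [0,0,5],
    [0,0,10],
    [1,0,14],
    [2,0,18],
    [3,0,22]
  ],
  "twist": [0,0,0,0,0]
}}

```text
clock: 24.68
position: [0.5921, 0.0924, 0.1144]
ee_rot: [0.032, 0.706, -0.032, 0.707]
ft_force: [-3.9, 1.3, 4.0]
grip_width: 0.743
```

```bash
python3 pl.py .5294 .0975 .112 85;  python3 - <<'E'
from h import *
q,_=cam('scene','s22.png')
cv2.imwrite('pics/a22.png',cv2.resize(q[140:260,190:310],(600,600),interpolation=cv2.INTER_CUBIC))
E
```

```text
t24.68 pos [0.5921 0.0924 0.1144] psi 84.82 j7 0.90 grip 0.743 F [-3.9  1.3  4. ]
offset [  2.3  -0.6 -63. ] twist -0.18 tilt 0.05
```

View pics/a22.png

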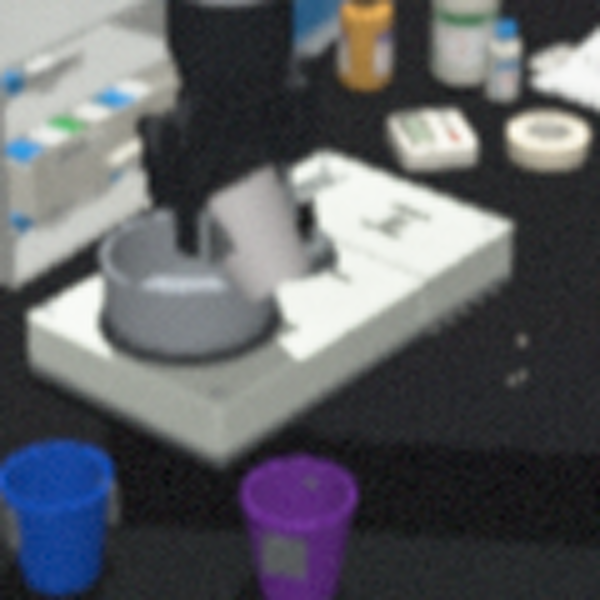

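Emit:
{"api": "send_rows", "payload": {
  "grip": [130,130,130,130,130],
  "offset": [
    [2,0,4],
    [4,0,8],
    [7,0,11],
    [9,0,14],
    [11,0,16]
  ],
  "twist": [0,0,0,0,0]
}}

```text
clock: 25.15
position: [0.6084, 0.0906, 0.1031]
ee_rot: [0.032, 0.706, -0.032, 0.707]
ft_force: [-0.8, -0.7, 5.7]
grip_width: 0.746
```

```bash
python3 pl.py .5294 .0975 .112 85;  python3 - <<'E'
from h import *
q,_=cam('scene','s23.png')
cv2.imwrite('pics/a23.png',cv2.resize(q[140:260,190:310],(600,600),interpolation=cv2.INTER_CUBIC))
E
```

```text
t25.15 pos [0.6084 0.0906 0.1031] psi 84.80 j7 0.90 grip 0.746 F [-0.8 -0.7  5.7]
offset [ -8.9  -0.3 -79.3] twist -0.20 tilt 0.07
```

View pics/a23.png

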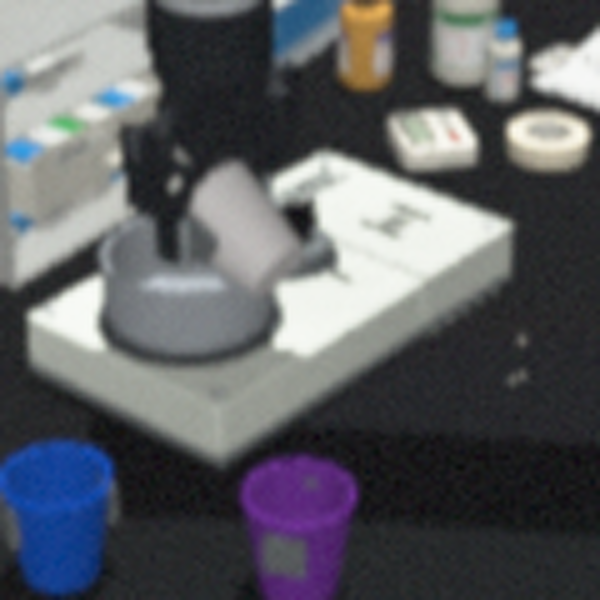

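Emit:
{"api": "send_rows", "payload": {
  "grip": [130,130,130,130,130],
  "offset": [
    [3,0,1],
    [6,0,2],
    [8,0,3],
    [10,0,4],
    [12,0,4]
  ],
  "twist": [0,0,0,0,0]
}}

```text
clock: 25.62
position: [0.6131, 0.0903, 0.0919]
ee_rot: [0.032, 0.705, -0.032, 0.708]
ft_force: [1.5, -0.1, 8.4]
grip_width: 0.742
```

```bash
python3 pl.py .5294 .0975 .112 85;  python3 - <<'E'
from h import *
q,_=cam('scene','s24.png');p,_=cam('top','t24.png')
cv2.imwrite('pics/a24.png',np.hstack([cv2.resize(q[160:240,190:270],(400,400),interpolation=cv2.INTER_CUBIC),cv2.resize(p[130:210,210:290],(400,400),interpolation=cv2.INTER_CUBIC)]))
E
```

```text
t25.62 pos [0.6131 0.0903 0.0919] psi 84.78 j7 0.90 grip 0.742 F [ 1.5 -0.1  8.4]
offset [-20.4  -0.4 -83.9] twist -0.22 tilt 0.19
```

View pics/a24.png

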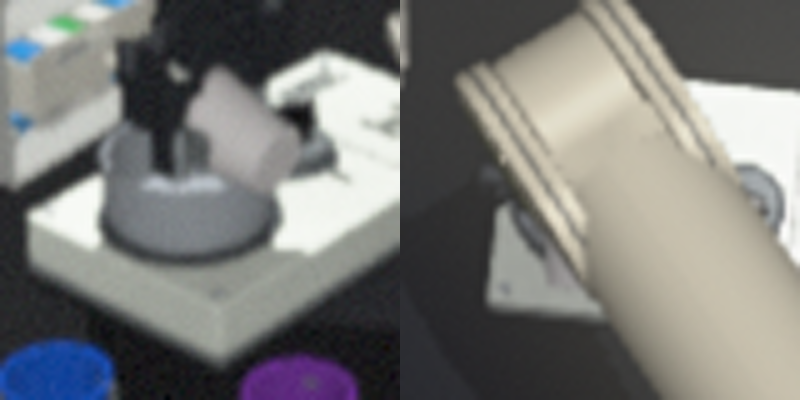

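Run:
```python
from h import *
q=cv2.imread('pics/s24.png')
s=np.array([.996,-.087,0]);z=np.array([0,0,1.]);y=np.array([.087,.996,0])
im=cv2.resize(q[160:240,190:270],(640,640),interpolation=cv2.INTER_CUBIC)
def P(X): return tuple(int(round(v)) for v in (proj('scene',X)-[190,160])*8)
outs=[]
for az,th,col in((.108,115,(0,0,255)),(.116,95,(0,255,0)),(.122,90,(255,0,0))):
    t=np.radians(th);ax=np.array([.6131,.0903,az]);a=np.sin(t)*s+np.cos(t)*z;p=np.cos(t)*s-np.sin(t)*z
    for tt,r in((-.044,.0215),(.022,.0315)):
        pts=[P(ax+tt*a+r*(np.cos(f)*p+np.sin(f)*y)) for f in np.linspace(0,2*np.pi,40)]
        cv2.polylines(im,[np.array(pts)],True,col,1)
cv2.imwrite('pics/a25.png',im)
```

```text
(no output)
```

View pics/a25.png

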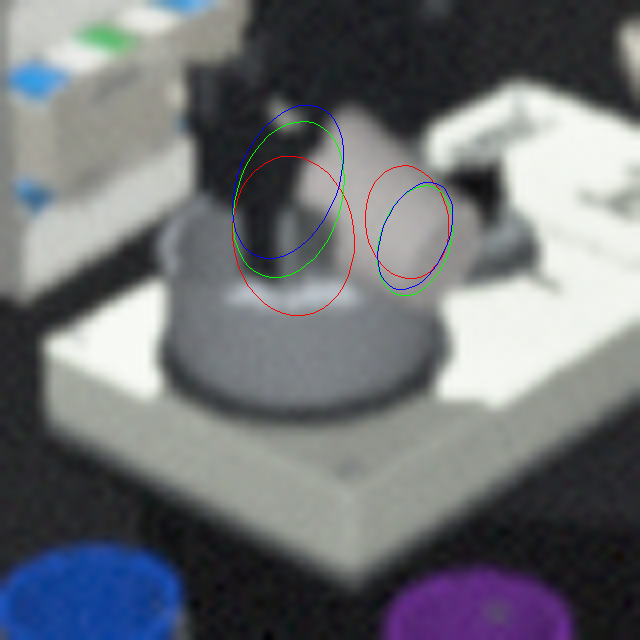

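Emit:
{"api": "send_rows", "payload": {
  "grip": [130,130,130,130,130],
  "offset": [
    [-5,0,-8],
    [-5,0,-18],
    [0,0,-18],
    [2,0,-15],
    [3,0,-10]
  ],
  "twist": [0,0,0,0,0],
  "newtons": 25
}}

```text
clock: 26.13
position: [0.6015, 0.0924, 0.0899]
ee_rot: [0.032, 0.706, -0.032, 0.707]
ft_force: [-9.2, 0.2, 26.8]
grip_width: 0.745
```

Emit:
{"api": "send_rows", "payload": {
  "grip": [130,130,130,130,130],
  "offset": [
    [0,0,5],
    [0,0,10],
    [0,0,15],
    [0,0,18],
    [0,0,18]
  ],
  "twist": [0,0,0,0,0]
}}

```text
clock: 26.55
position: [0.6204, 0.0895, 0.0882]
ee_rot: [0.032, 0.706, -0.032, 0.707]
ft_force: [1.8, -1.1, 4.7]
grip_width: 0.743
```

```bash
python3 pl.py .5294 .0975 .112 85;  python3 - <<'E'
from h import *
q,_=cam('scene','s26.png')
cv2.imwrite('pics/a26.png',cv2.resize(q[160:240,190:270],(640,640),interpolation=cv2.INTER_CUBIC))
E
```

```text
t26.55 pos [0.6204 0.0895 0.0882] psi 84.79 j7 0.90 grip 0.743 F [ 1.8 -1.1  4.7]
offset [-23.9  -0.3 -91.3] twist -0.21 tilt 0.07
```

View pics/a26.png

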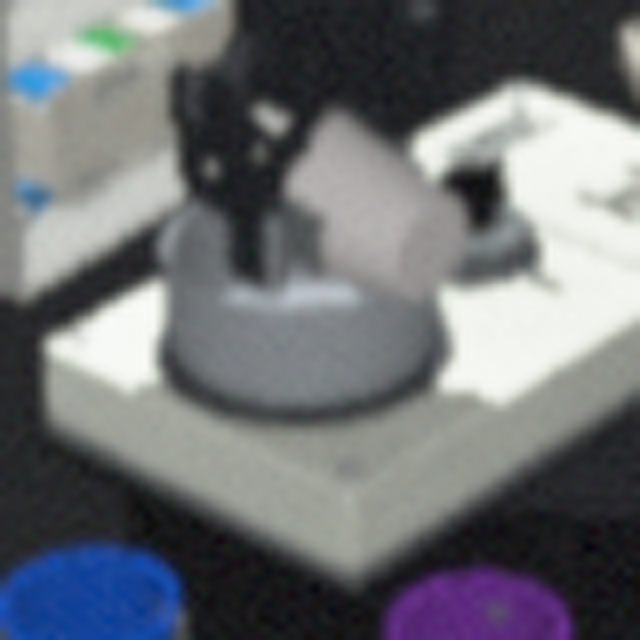

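```bash
cat > fit.py <<'E'
from h import *
from pl import st
from scipy.optimize import minimize
def fit(az0=.115,show='f.png'):
    o,R=st();ty=R[:,1];psi=np.arctan2(ty[1],ty[0])
    q,d=cam('scene')
    rg=viewer.regions_of('cup_grip','scene')
    pos=o['position'];c=proj('scene',[pos[0],pos[1],.11])
    best=None
    for r in rg:
        b=r['box'];ce=np.array([b[0]+b[2]/2,b[1]+b[3]/2]);dd=np.hypot(*(ce-c))
        print('reg',np.round(b,1),round(r['score'],2),round(dd,1))
        if best is None or dd<best[0]: best=(dd,r)
    m=best[1]['region']; 
    s=np.array([np.sin(psi),-np.cos(psi),0]);z=np.array([0,0,1.]);y=np.array([np.cos(psi),np.sin(psi),0])
    u0,v0=(c-45).astype(int);S=4
    C=cloud('scene',d)
    pts=C[m&(d>0)];print('pts',len(pts))
    # surface fit: cone r = .0282+.1515 t, in frame (ds,dz,theta), y fixed free
    rel=pts-pos
    def res(x):
        ds,h,th,dy=x
        a=np.sin(th)*s+np.cos(th)*z
        v=rel-(ds*s+h*z+dy*y)
        t=v@a; rad=np.linalg.norm(v-np.outer(t,a),axis=1)
        e_side=rad-(.0282+.1515*t)
        e_side=np.abs(e_side)+np.clip(t-.022,0,None)*2
        e_base=np.abs(t+.044)+np.clip(rad-.0215,0,None)
        return np.minimum(e_side,e_base)
    from scipy.optimize import least_squares
    bb=None
    for th in np.radians([0,30,60,80,100,120]):
        r=least_squares(res,[-.005,.02,th,0],loss='soft_l1',f_scale=.003)
        if bb is None or r.cost<bb.cost: bb=r
    print('ds %.1f h %.1f th %.1f dy %.1f mean err mm %.2f'%(bb.x[0]*1e3,bb.x[1]*1e3,np.degrees(bb.x[2]),bb.x[3]*1e3,res(bb.x).mean()*1e3))
    im=cv2.resize(q[v0:v0+90,u0:u0+90],(540,540),interpolation=cv2.INTER_CUBIC)
    ds,h,th,dy=bb.x;a=np.sin(th)*s+np.cos(th)*z;p=np.cos(th)*s-np.sin(th)*z;ax=pos+ds*s+h*z+dy*y
    for tt,r_ in((-.044,.0215),(.022,.0315)):
        pp=[(proj('scene',ax+tt*a+r_*(np.cos(f)*p+np.sin(f)*y))-[u0,v0])*6 for f in np.linspace(0,2*np.pi,40)]
        cv2.polylines(im,[np.round(pp).astype(int)],True,(0,0,255),1)
    cv2.imwrite('pics/'+show,im)
if __name__=='__main__':
    import sys; fit(show=sys.argv[1])
E
python3 fit.py f1.png
```

```text
reg [169.1 277.4  24.1  28.9] 0.84 115.0
reg [190.1 230.4  21.5  28.6] 0.74 64.0
reg [235.7 232.3  25.   27.7] 0.61 61.5
reg [223.4 173.5  26.1  24.1] 0.59 7.1
pts 363
ds -12.6 h 32.7 th 85.1 dy -0.6 mean err mm 2.27
```

View pics/f1.png

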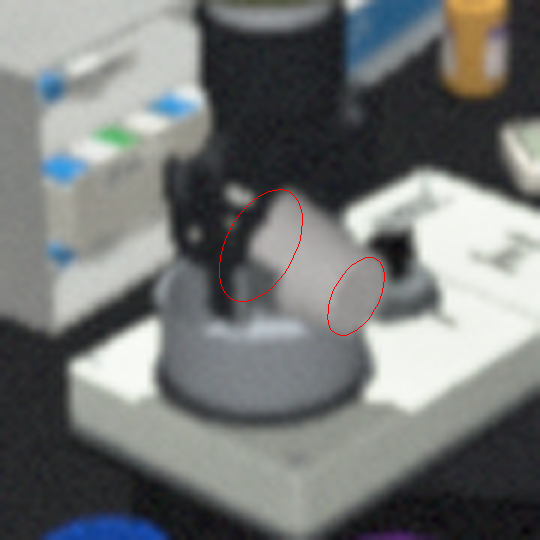

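Emit:
{"api": "send_rows", "payload": {
  "grip": [130,130,130,130,130],
  "offset": [
    [-7,0,0],
    [-7,0,12],
    [-7,0,-12],
    [-7,0,12],
    [-7,0,-12]
  ],
  "twist": [0,0,0,0,0],
  "newtons": 40
}}

```text
clock: 27.12
position: [0.6099, 0.089, 0.0927]
ee_rot: [0.033, 0.707, -0.032, 0.706]
ft_force: [0.9, -1.2, 0.7]
grip_width: 0.747
```

Emit:
{"api": "send_rows", "payload": {
  "grip": [130,130,130,130,130],
  "offset": [
    [0,0,20],
    [0,0,-6],
    [0,0,20],
    [0,0,-6],
    [0,0,12]
  ],
  "twist": [0,0,0,0,0]
}}

```text
clock: 27.53
position: [0.6108, 0.0916, 0.0912]
ee_rot: [0.029, 0.711, -0.031, 0.702]
ft_force: [-0.0, 1.9, -0.8]
grip_width: 0.744
```

```bash
python3 fit.py f2.png; python3 pl.py .62 .0895 .0882 85
```

```text
reg [189.5 232.   22.4  26.2] 0.86 64.4
reg [237.6 232.1  26.4  28.8] 0.68 60.9
reg [169.5 275.9  24.6  30.7] 0.66 114.1
reg [224.8 173.7  26.   26.4] 0.65 6.4
pts 382
ds -12.2 h 33.3 th 82.7 dy -0.6 mean err mm 3.04
t27.63 pos [0.6192 0.0891 0.0943] psi 84.82 j7 0.90 grip 0.747 F [ 0.7  0.2 -0.2]
offset [6.1 0.5 0.8] twist -0.18 tilt 0.09
```

View pics/f2.png

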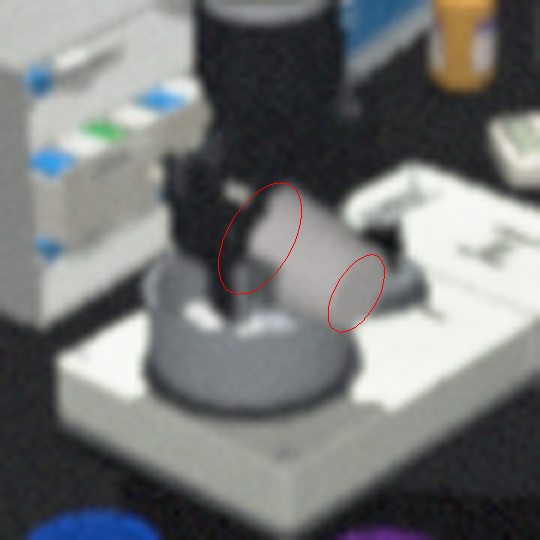

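Emit:
{"api": "send_rows", "payload": {
  "grip": [130,130,130,130,130],
  "offset": [
    [0,0,0],
    [0,0,-20],
    [0,0,-20],
    [0,0,15],
    [0,0,-20]
  ],
  "twist": [0,0,0,0,0]
}}

```text
clock: 28.05
position: [0.6118, 0.0896, 0.0941]
ee_rot: [0.04, 0.705, -0.032, 0.708]
ft_force: [0.9, -4.4, -0.3]
grip_width: 0.74
```

Emit:
{"api": "send_rows", "payload": {
  "grip": [130,130,130,130,130],
  "offset": [
    [0,0,30],
    [0,0,-5],
    [0,0,30],
    [0,0,-5],
    [0,0,30]
  ],
  "twist": [0,0,0,0,0]
}}

```text
clock: 28.47
position: [0.6143, 0.0929, 0.0911]
ee_rot: [0.024, 0.712, -0.029, 0.701]
ft_force: [-0.9, 6.0, 2.6]
grip_width: 0.747
```

Emit:
{"api": "send_rows", "payload": {
  "grip": [130,130,130,130,130],
  "offset": [
    [0,0,-35],
    [0,0,0],
    [0,0,-35],
    [0,0,0],
    [0,0,0]
  ],
  "twist": [0,0,0,0,0]
}}

```text
clock: 28.88
position: [0.6296, 0.0884, 0.0946]
ee_rot: [0.031, 0.706, -0.032, 0.706]
ft_force: [1.2, -2.0, 1.2]
grip_width: 0.741
```

```bash
python3 fit.py f3.png; python3 pl.py .62 .0895 .0882 85
```

```text
reg [222.7 170.8  24.5  25.1] 0.7 8.1
reg [236.3 230.6  26.   29.7] 0.7 62.8
reg [191.4 230.2  21.6  28.3] 0.65 63.1
reg [169.8 276.4  27.1  30.2] 0.58 113.9
pts 348
ds -12.9 h 33.4 th 85.8 dy -0.8 mean err mm 1.64
t28.98 pos [0.6298 0.0886 0.0954] psi 84.77 j7 0.91 grip 0.740 F [-0.7  0.5 -0.3]
offset [ 7.2  0.  -9.8] twist -0.23 tilt 0.04
```

View pics/f3.png

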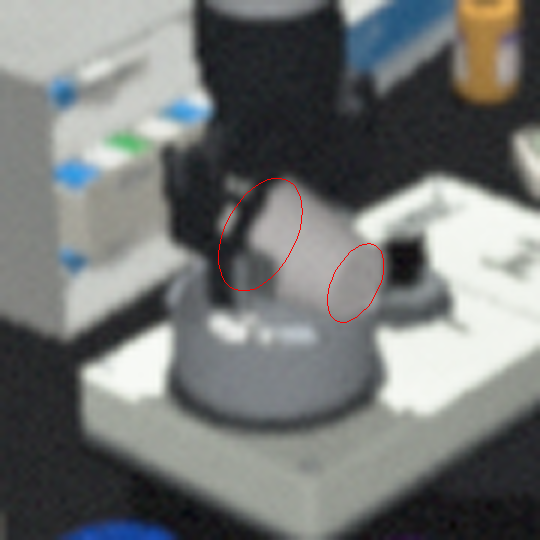

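Emit:
{"api": "send_rows", "payload": {
  "grip": [130,130,130,130,130],
  "offset": [
    [4,0,0],
    [8,0,0],
    [11,0,0],
    [14,0,0],
    [16,0,0]
  ],
  "twist": [0,0,0,0,0],
  "newtons": 30
}}

```text
clock: 29.4
position: [0.6305, 0.089, 0.08]
ee_rot: [0.032, 0.705, -0.032, 0.707]
ft_force: [3.0, 0.2, 6.4]
grip_width: 0.743
```

```bash
python3 fit.py f4.png; python3 pl.py .62 .0895 .0882 85
```

```text
reg [223.8 176.4  25.6  18.6] 0.89 9.4
reg [190.9 230.9  21.2  27.2] 0.89 63.4
reg [237.5 231.7  21.9  27.5] 0.82 62.6
reg [169.4 276.4  25.2  32.2] 0.59 115.2
pts 375
ds -11.4 h 36.5 th 87.6 dy -0.9 mean err mm 7.32
t29.50 pos [0.6304 0.0889 0.0799] psi 84.80 j7 0.90 grip 0.742 F [ 1.9 -1.3  5.5]
offset [ -8.4  -0.3 -10.4] twist -0.20 tilt 0.14
```

View pics/f4.png

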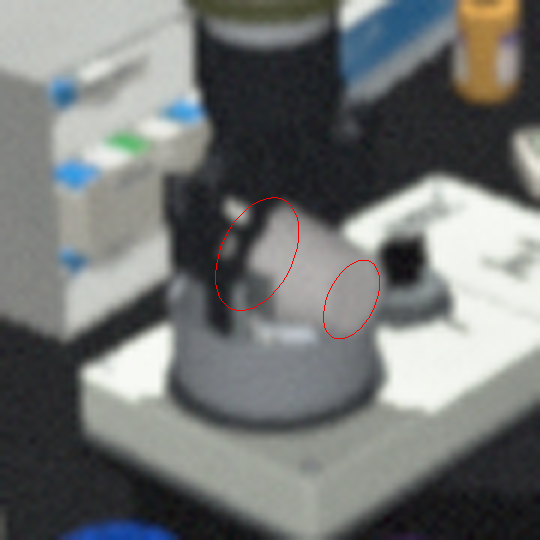

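Emit:
{"api": "send_rows", "payload": {
  "grip": [130,130,130,130,130],
  "offset": [
    [2,0,0],
    [4,0,0],
    [6,0,0],
    [8,0,0],
    [10,0,0]
  ],
  "twist": [0,0,0,0,0]
}}

```text
clock: 29.92
position: [0.631, 0.0889, 0.0704]
ee_rot: [0.032, 0.705, -0.032, 0.708]
ft_force: [3.9, -0.5, 6.0]
grip_width: 0.736
```

```bash
python3 fit.py f5.png; python3 pl.py .62 .0895 .0882 85
```

```text
reg [167.7 275.1  27.5  32. ] 0.81 114.1
reg [190.8 231.7  19.4  28.2] 0.79 65.0
reg [234.9 232.1  28.1  29.2] 0.69 64.1
pts 490
ds -193.0 h -18.0 th -1.5 dy 117.8 mean err mm 3.64
t30.02 pos [0.6308 0.0888 0.0701] psi 84.78 j7 0.89 grip 0.745 F [ 3.8 -0.1  5.1]
offset [-18.2  -0.3 -10.8] twist -0.22 tilt 0.20
```

View pics/f5.png

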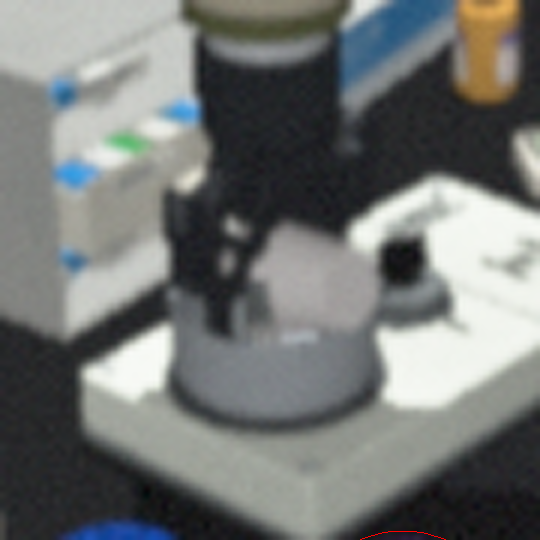

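Emit:
{"api": "send_rows", "payload": {
  "grip": [130,130,130,130,130],
  "offset": [
    [3,0,0],
    [0,0,0],
    [-3,0,4],
    [-3,0,-6],
    [-3,0,6]
  ],
  "twist": [0,0,0,0,0]
}}

```text
clock: 30.43
position: [0.6329, 0.0893, 0.072]
ee_rot: [0.031, 0.707, -0.031, 0.706]
ft_force: [-0.4, -0.0, -0.8]
grip_width: 0.743
```

Emit:
{"api": "send_rows", "payload": {
  "grip": [130,130,130,130,130],
  "offset": [
    [0,0,-12],
    [0,0,0],
    [-6,0,-12],
    [-12,0,0],
    [-20,0,0]
  ],
  "twist": [0,0,0,0,0]
}}

```text
clock: 30.85
position: [0.6358, 0.0878, 0.0919]
ee_rot: [0.032, 0.707, -0.032, 0.706]
ft_force: [0.3, -0.0, -0.5]
grip_width: 0.742
```

```bash
python3 fit.py f6.png; python3 pl.py .62 .0895 .0882 85
```

```text
reg [234.1 232.   25.8  31.1] 0.95 65.1
reg [190.7 230.6  22.6  30.9] 0.94 64.8
reg [170.  276.8  25.3  31. ] 0.86 114.9
reg [219.  170.5  24.8  19.8] 0.77 7.7
pts 313
ds -9.2 h 39.2 th 106.5 dy -0.7 mean err mm 1.60
t30.95 pos [0.636  0.0886 0.0934] psi 84.80 j7 0.91 grip 0.747 F [ 0.4 -0.3 -0.8]
offset [  5.2  -0.5 -16. ] twist -0.20 tilt 0.09
```

View pics/f6.png

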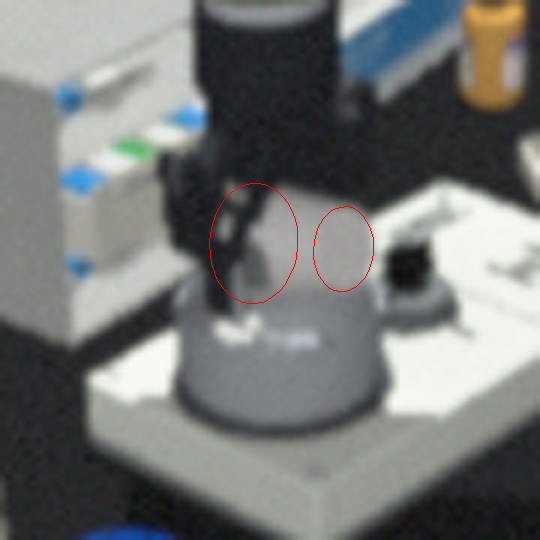

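Emit:
{"api": "send_rows", "payload": {
  "grip": [130,130,130,130,130],
  "offset": [
    [0,0,10],
    [0,0,-15],
    [0,0,10],
    [0,0,-15],
    [0,0,0]
  ],
  "twist": [0,0,0,0,0],
  "newtons": 40
}}

```text
clock: 31.37
position: [0.6281, 0.0901, 0.0886]
ee_rot: [0.029, 0.71, -0.031, 0.703]
ft_force: [-0.2, 1.1, -1.1]
grip_width: 0.745
```

Emit:
{"api": "send_rows", "payload": {
  "grip": [130,130,130,130,130],
  "offset": [
    [-20,0,0],
    [-50,0,0],
    [-70,0,-15],
    [-80,0,-45],
    [-80,0,-80]
  ],
  "twist": [0,0,0,0,0]
}}

```text
clock: 31.78
position: [0.5562, 0.0963, 0.174]
ee_rot: [0.033, 0.705, -0.032, 0.707]
ft_force: [-0.6, 0.3, 1.6]
grip_width: 0.74
```

Emit:
{"api": "send_rows", "payload": {
  "grip": [130,130,130,130,130],
  "offset": [
    [0,10,-30],
    [0,22,-62],
    [0,32,-90],
    [0,44,-120],
    [0,44,-120]
  ],
  "twist": [0,0,0,0,0]
}}

```text
clock: 32.2
position: [0.435, 0.1533, 0.1715]
ee_rot: [0.029, 0.707, -0.031, 0.706]
ft_force: [1.0, 0.1, -0.1]
grip_width: 0.74
```

```bash
python3 pl.py .62 .0895 .0882 85
python3 - <<'E'
from h import *
q,_=cam('scene','s30.png');p,_=cam('top','t30.png')
cv2.imwrite('pics/a30.png',np.hstack([cv2.resize(q[150:230,190:270],(400,400),interpolation=cv2.INTER_CUBIC),cv2.resize(p[140:200,220:280],(400,400),interpolation=cv2.INTER_CUBIC)]))
E
```

```text
t32.20 pos [0.435  0.1533 0.1715] psi 85.16 j7 0.93 grip 0.740 F [ 1.   0.1 -0.1]
offset [ 83.3 -47.6 189.7] twist 0.16 tilt 0.21
```

View pics/a30.png

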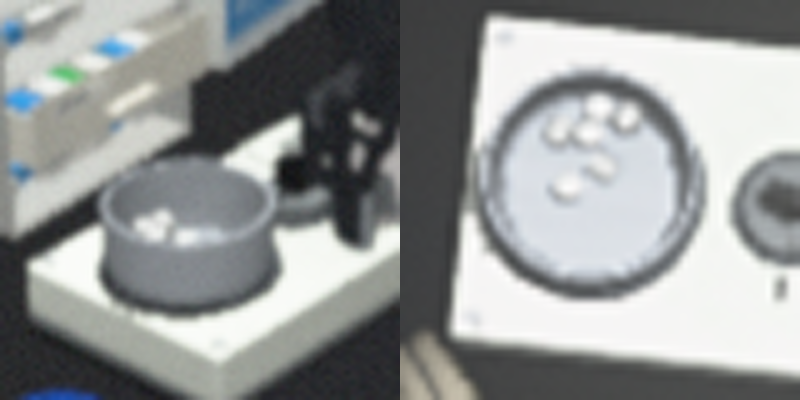

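View pics/s30.png

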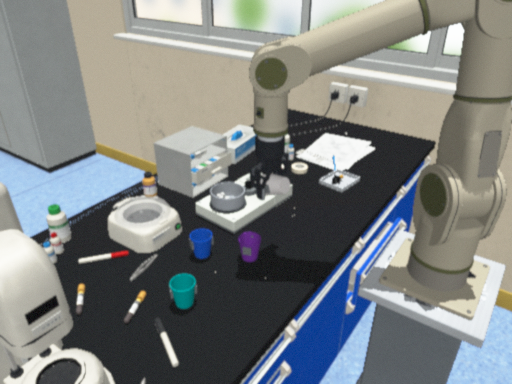

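```bash
python3 pl.py .48 .10 .05 85;python3 - <<'E'
import cv2
p=cv2.imread('pics/t30.png');cv2.imwrite('pics/a31.png',cv2.resize(p[130:290,120:420],None,fx=2.6,fy=2.6))
E
```

```text
t32.30 pos [0.4394 0.15   0.1721] psi 84.88 j7 0.93 grip 0.741 F [ 1.2 -0.4 -0.5]
offset [122.3 -45.9  44.8] twist -0.12 tilt 0.17
```

View pics/a31.png

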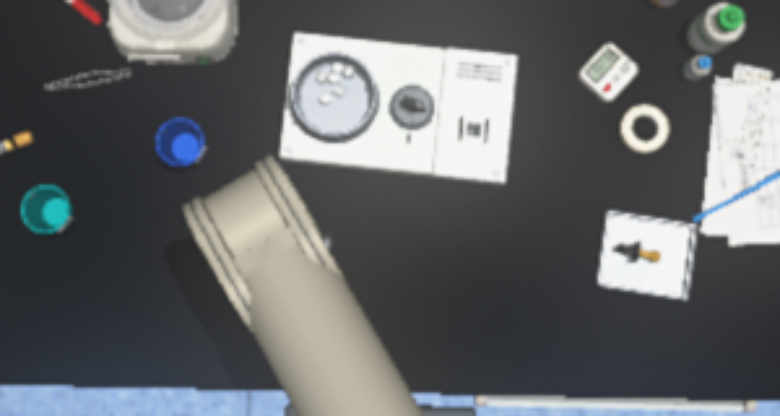

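Emit:
{"api": "send_rows", "payload": {
  "grip": [130,130,130,130,130],
  "offset": [
    [15,-20,20],
    [40,-42,40],
    [75,-46,45],
    [100,-46,45],
    [125,-46,45]
  ],
  "twist": [0,0,0,0,0]
}}

```text
clock: 32.72
position: [0.4811, 0.099, 0.0447]
ee_rot: [0.033, 0.707, -0.033, 0.706]
ft_force: [0.4, 0.8, -1.4]
grip_width: 0.741
```

Emit:
{"api": "send_rows", "payload": {
  "grip": [130,130,130,130,130],
  "offset": [
    [12,0,0],
    [24,0,0],
    [34,0,0],
    [40,0,0],
    [42,0,0]
  ],
  "twist": [0,0,0,0,0]
}}

```text
clock: 33.13
position: [0.481, 0.1002, 0.0048]
ee_rot: [0.032, 0.706, -0.032, 0.706]
ft_force: [0.4, 0.1, 0.4]
grip_width: 0.741
```

```bash
python3 fit.py f7.png; python3 pl.py .48 .10 .004 85
```

```text
reg [190.  230.   22.   27.6] 0.97 76.1
reg [168.8 277.8  23.3  30.5] 0.66 123.9
reg [260.2 212.6  24.5  19. ] 0.57 21.1
pts 319
ds -9.8 h 38.4 th 108.7 dy -0.8 mean err mm 2.43
t33.23 pos [0.4811 0.1003 0.0055] psi 84.82 j7 0.78 grip 0.743 F [-0.2  0.1  0.2]
offset [ 1.5 -0.4 -1.1] twist -0.18 tilt 0.04
```

View pics/f7.png

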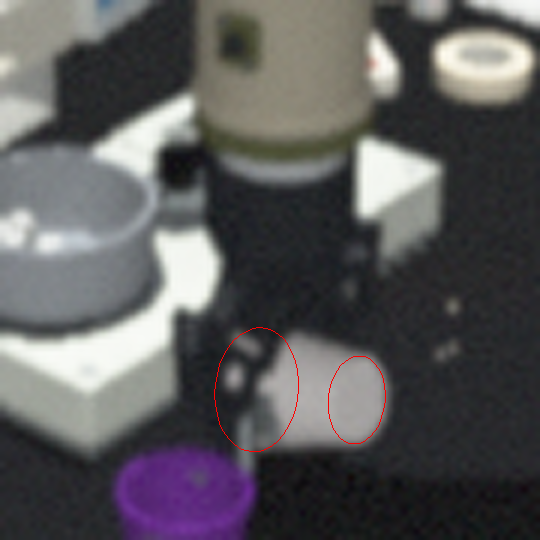

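Emit:
{"api": "send_rows", "payload": {
  "grip": [58,50,45,45,45],
  "offset": [
    [0,0,0],
    [0,0,0],
    [0,0,0],
    [0,0,0],
    [0,0,0]
  ],
  "twist": [0,0,0,0,0]
}}

```text
clock: 33.65
position: [0.481, 0.1002, 0.0054]
ee_rot: [0.032, 0.706, -0.032, 0.707]
ft_force: [-0.1, 0.8, 1.2]
grip_width: 0.821
```

Emit:
{"api": "send_rows", "payload": {
  "grip": [45,45,45,45,45],
  "offset": [
    [0,0,0],
    [0,0,0],
    [0,0,0],
    [0,0,0],
    [0,0,0]
  ],
  "twist": [0,0,0,0,0]
}}

```text
clock: 34.07
position: [0.4808, 0.1003, 0.0051]
ee_rot: [0.032, 0.706, -0.032, 0.706]
ft_force: [0.7, 1.4, 0.2]
grip_width: 0.82
```

```bash
python3 fit.py f8.png; python3 pl.py .48 .10 .004 85
```

```text
reg [259.4 215.1  26.1  27.4] 0.82 27.4
reg [170.6 274.9  22.3  31.9] 0.81 121.4
reg [236.9 231.6  26.1  27.7] 0.74 45.5
reg [189.7 230.   21.7  30.9] 0.67 77.4
pts 402
ds -16.9 h 22.0 th 81.6 dy -0.6 mean err mm 2.19
t34.17 pos [0.4808 0.1003 0.0051] psi 84.82 j7 0.77 grip 0.821 F [-0.3  0.8  0.6]
offset [ 1.1 -0.4 -0.7] twist -0.18 tilt 0.00
```

View pics/f8.png

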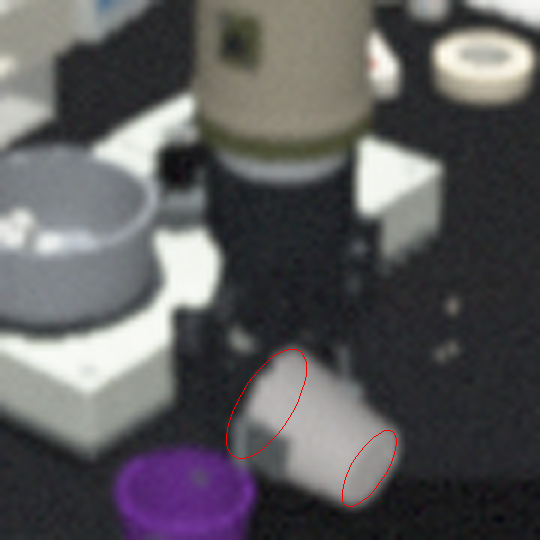

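Emit:
{"api": "send_rows", "payload": {
  "grip": [45,45,45,45,45],
  "offset": [
    [0,-1,-5],
    [0,-1,-10],
    [0,-1,-15],
    [0,-1,-17],
    [0,-1,-17]
  ],
  "twist": [0,0,0,0,0],
  "newtons": 25
}}

```text
clock: 34.58
position: [0.4631, 0.1008, 0.0051]
ee_rot: [0.032, 0.706, -0.032, 0.706]
ft_force: [-0.1, -0.3, -0.6]
grip_width: 0.824
```

Emit:
{"api": "send_rows", "payload": {
  "grip": [60,75,90,130,130],
  "offset": [
    [0,0,0],
    [0,0,0],
    [0,0,0],
    [0,0,0],
    [0,0,0]
  ],
  "twist": [0,0,0,0,0]
}}

```text
clock: 35.0
position: [0.464, 0.1007, 0.0053]
ee_rot: [0.032, 0.706, -0.032, 0.706]
ft_force: [-1.4, -0.8, 6.4]
grip_width: 0.746
```

Emit:
{"api": "send_rows", "payload": {
  "grip": [130,130,130,130,130],
  "offset": [
    [-10,0,0],
    [-30,0,0],
    [-60,0,0],
    [-90,0,-15],
    [-120,0,-30]
  ],
  "twist": [0,0,0,0,0]
}}

```text
clock: 35.42
position: [0.4334, 0.1044, 0.1263]
ee_rot: [0.032, 0.707, -0.031, 0.706]
ft_force: [-0.3, -1.2, 1.8]
grip_width: 0.746
```

```bash
python3 fit.py f9.png; python3 pl.py .46 -.07 .125 -95
```

```text
reg [234.4 232.3  29.6  30.1] 0.83 48.7
reg [168.9 275.7  27.4  31.1] 0.69 126.5
reg [190.4 232.4  22.5  27.2] 0.66 85.2
reg [272.4 183.5  24.6  26.5] 0.63 13.2
pts 350
ds -0.1 h 23.1 th 76.0 dy -1.0 mean err mm 3.78
t35.52 pos [0.4347 0.1042 0.129 ] psi 84.85 j7 1.00 grip 0.742 F [ 0.3 -0.1 -1.2]
offset [   4.7 -171.2   40.8] twist 179.85 tilt 0.38
```

View pics/f9.png

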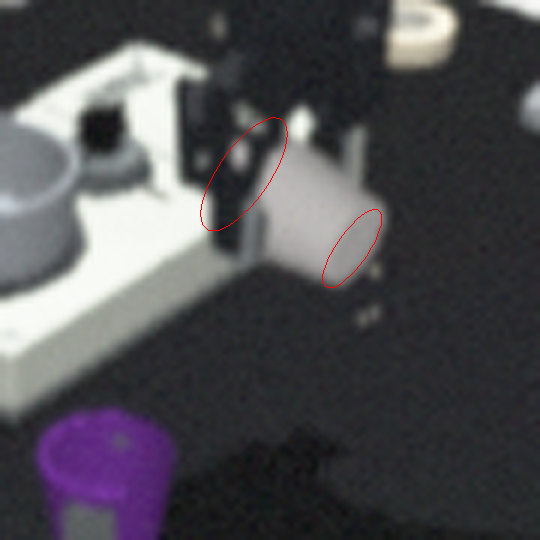

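Emit:
{"api": "send_rows", "payload": {
  "grip": [130,130,130,130,130],
  "offset": [
    [0,-25,5],
    [0,-60,10],
    [0,-95,15],
    [0,-130,20],
    [0,-160,25]
  ],
  "twist": [7,14,21,28,35]
}}

```text
clock: 35.93
position: [0.4439, -0.0606, 0.1249]
ee_rot: [0.245, 0.663, -0.245, 0.663]
ft_force: [0.4, -0.4, 0.1]
grip_width: 0.748
```

Emit:
{"api": "send_rows", "payload": {
  "grip": [130,130,130,130,130],
  "offset": [
    [0,0,0],
    [0,0,0],
    [0,0,0],
    [0,0,0],
    [0,0,0]
  ],
  "twist": [7,14,21,28,35]
}}

```text
clock: 36.35
position: [0.4442, -0.0581, 0.1247]
ee_rot: [0.433, 0.559, -0.433, 0.559]
ft_force: [0.1, 0.6, -0.8]
grip_width: 0.745
```

Emit:
{"api": "send_rows", "payload": {
  "grip": [130,130,130,130,130],
  "offset": [
    [0,0,0],
    [0,0,0],
    [0,0,0],
    [0,0,0],
    [0,0,0]
  ],
  "twist": [7,14,21,28,35]
}}

```text
clock: 36.77
position: [0.4441, -0.058, 0.1247]
ee_rot: [-0.581, -0.403, 0.581, -0.403]
ft_force: [0.1, 0.5, -1.4]
grip_width: 0.74
```

Emit:
{"api": "send_rows", "payload": {
  "grip": [130,130,130,130,130],
  "offset": [
    [0,0,0],
    [0,0,0],
    [0,0,0],
    [0,0,0],
    [0,0,0]
  ],
  "twist": [7,14,21,28,35]
}}

```text
clock: 37.18
position: [0.4441, -0.058, 0.1246]
ee_rot: [-0.675, -0.21, 0.676, -0.209]
ft_force: [-0.3, 0.4, -0.1]
grip_width: 0.743
```

Emit:
{"api": "send_rows", "payload": {
  "grip": [130,130,130,130,130],
  "offset": [
    [0,0,0],
    [0,0,0],
    [0,0,0],
    [0,0,0],
    [0,0,0]
  ],
  "twist": [7,14,21,28,35]
}}

```text
clock: 37.6
position: [0.4441, -0.0579, 0.1246]
ee_rot: [-0.707, 0.003, 0.707, 0.003]
ft_force: [-0.1, -0.4, -0.7]
grip_width: 0.744
```

```bash
python3 fit.py f10.png; python3 pl.py .46 -.07 .125 -95
```

```text
reg [170.8 275.8  24.8  31.4] 0.89 160.1
reg [235.9 232.7  24.1  29.6] 0.85 83.2
reg [288.7 164.9  25.9  21. ] 0.7 9.3
pts 244
ds 10.1 h 22.9 th 75.7 dy -0.8 mean err mm 3.70
t37.70 pos [ 0.4442 -0.0579  0.1247] psi -90.29 j7 -1.61 grip 0.744 F [ 0.1 -0.2 -1. ]
offset [ -0.3  12.  -15.9] twist 4.71 tilt 0.04
```

View pics/f10.png

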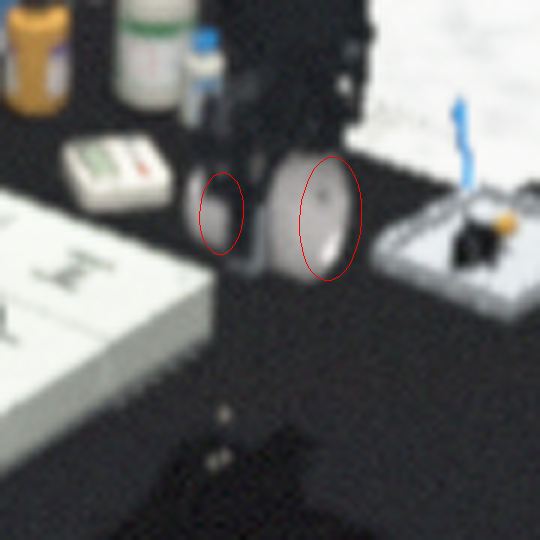

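Run:
```python
from h import *
q,_=cam('scene')
u,v=proj('scene',[.44,-.058,.147]).astype(int)
cv2.imwrite('pics/a32.png',cv2.resize(q[v-18:v+18,u-15:u+21],(720,720),interpolation=cv2.INTER_NEAREST))
```

```text
(no output)
```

View pics/a32.png

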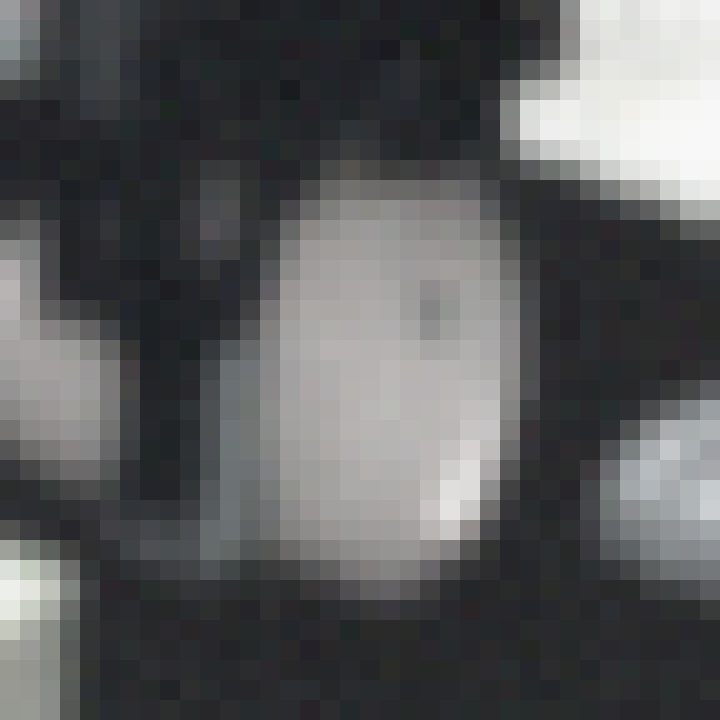

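```bash
python3 pl.py .470 -.058 .048 -95
```

```text
t37.75 pos [ 0.4442 -0.0579  0.1247] psi -89.98 j7 -1.60 grip 0.748 F [-0.3  0.5 -1.1]
offset [ 76.7   0.1 -25.9] twist 5.02 tilt 0.04
```

Emit:
{"api": "send_rows", "payload": {
  "grip": [130,130,130,130,130],
  "offset": [
    [15,0,-8],
    [30,0,-16],
    [50,0,-24],
    [70,0,-26],
    [77,0,-26]
  ],
  "twist": [5,5,5,5,5],
  "newtons": 20
}}

```text
clock: 38.17
position: [0.4693, -0.0578, 0.0455]
ee_rot: [-0.705, 0.03, 0.708, 0.031]
ft_force: [-0.7, 0.4, 0.3]
grip_width: 0.745
```

```bash
python3 fit.py f11.png; python3 pl.py .4934 -.0594 .048 -95
```

```text
reg [189.7 230.8  21.8  27.4] 0.97 113.4
reg [235.4 232.7  27.5  25.8] 0.97 78.3
reg [169.6 275.4  23.4  32. ] 0.6 157.8
reg [280.8 184.9  27.5  19.7] 0.51 12.3
pts 249
ds 11.2 h 23.7 th 76.8 dy -0.1 mean err mm 5.18
t38.27 pos [ 0.4692 -0.0578  0.047 ] psi -94.99 j7 -1.84 grip 0.746 F [-0.3  0.6 -1.1]
offset [ -1.1  -0.5 -24.2] twist 0.01 tilt 0.18
```

View pics/f11.png

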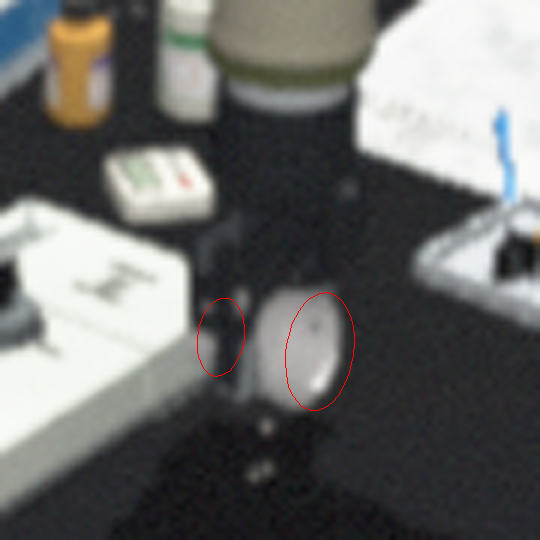

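Emit:
{"api": "send_rows", "payload": {
  "grip": [130,130,130,130,130],
  "offset": [
    [0,0,-8],
    [0,0,-16],
    [0,0,-22],
    [-4,0,-28],
    [-8,0,-33]
  ],
  "twist": [0,0,0,0,0]
}}

```text
clock: 38.68
position: [0.5025, -0.0613, 0.0561]
ee_rot: [-0.705, 0.032, 0.708, 0.032]
ft_force: [-6.5, -0.2, 0.0]
grip_width: 0.744
```

```bash
python3 fit.py f12.png; python3 pl.py .4934 -.0594 .048 -95
```

```text
reg [170.3 277.4  22.1  32.3] 0.96 155.8
reg [236.7 231.   26.3  30.8] 0.77 76.8
reg [192.3 232.5  20.2  25.7] 0.68 107.5
reg [270.3 177.   29.4  18.5] 0.61 7.3
reg [320.  171.4  38.8  18.6] 0.5 52.2
pts 260
ds 12.3 h 25.6 th 70.1 dy -0.7 mean err mm 1.68
t38.78 pos [ 0.5036 -0.0613  0.0568] psi -95.17 j7 -1.86 grip 0.747 F [-4.6 -0.2  1.7]
offset [ 8.8 -1.  10.3] twist -0.17 tilt 0.05
```

View pics/f12.png

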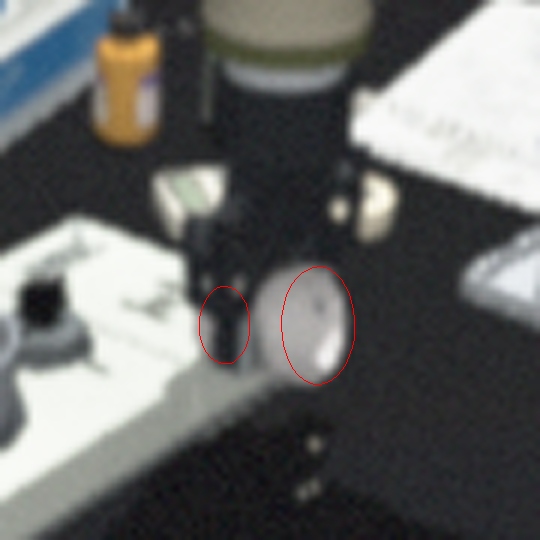

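Contact made (6 N) and the cup is starting to rotate. I'll continue forward and up.

Emit:
{"api": "send_rows", "payload": {
  "grip": [130,130,130,130,130],
  "offset": [
    [-2,1,-4],
    [-4,1,-8],
    [-6,1,-12],
    [-8,1,-16],
    [-10,1,-20]
  ],
  "twist": [0,0,0,0,0]
}}

```text
clock: 39.2
position: [0.5236, -0.0641, 0.0666]
ee_rot: [0.707, -0.032, -0.706, -0.032]
ft_force: [0.2, -0.2, -1.0]
grip_width: 0.741
```

```bash
python3 fit.py f13.png; python3 pl.py .4934 -.0594 .048 -95
```

```text
reg [191.4 234.1  20.1  24.4] 0.95 106.2
reg [236.7 232.1  24.3  25.6] 0.83 75.5
reg [277.7 171.4  18.1  20.4] 0.8 6.5
reg [172.  275.1  19.5  30.5] 0.68 151.2
pts 252
ds 15.8 h 29.7 th 53.3 dy -0.7 mean err mm 1.65
t39.30 pos [ 0.5245 -0.064   0.067 ] psi -95.17 j7 -1.86 grip 0.746 F [ 0.4 -0.3 -1.1]
offset [18.9 -1.8 31.5] twist -0.17 tilt 0.14
```

View pics/f13.png

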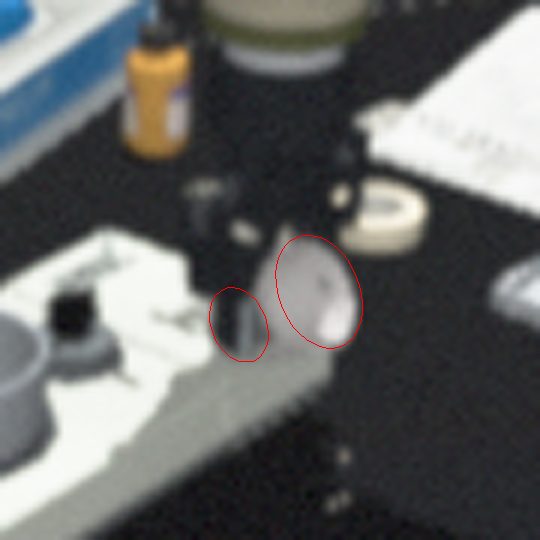

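Emit:
{"api": "send_rows", "payload": {
  "grip": [130,130,130,130,130],
  "offset": [
    [0,0,8],
    [3,0,15],
    [10,0,15],
    [14,0,15],
    [14,0,11]
  ],
  "twist": [0,0,0,0,0]
}}

```text
clock: 39.72
position: [0.5098, -0.0631, 0.0507]
ee_rot: [-0.705, 0.032, 0.708, 0.032]
ft_force: [-14.2, 0.5, 9.3]
grip_width: 0.745
```

Emit:
{"api": "send_rows", "payload": {
  "grip": [130,130,130,130,130],
  "offset": [
    [0,0,-4],
    [0,0,-8],
    [0,0,-12],
    [0,0,-15],
    [-2,0,-18]
  ],
  "twist": [0,0,0,0,0]
}}

```text
clock: 40.13
position: [0.5293, -0.0647, 0.0536]
ee_rot: [-0.706, 0.032, 0.707, 0.032]
ft_force: [-4.9, 0.1, 3.1]
grip_width: 0.744
```

```bash
python3 fit.py f14.png; python3 pl.py .4934 -.0594 .048 -95
```

```text
reg [236.1 233.4  25.8  28. ] 0.97 77.6
reg [276.  171.8  20.2  24.4] 0.67 9.2
reg [168.4 274.4  25.6  33.1] 0.65 151.6
reg [190.  229.5  21.6  28. ] 0.61 104.2
pts 297
ds 20.0 h 39.2 th 34.2 dy -0.9 mean err mm 1.78
t40.23 pos [ 0.5301 -0.0646  0.0541] psi -95.18 j7 -1.88 grip 0.745 F [-3.2 -0.3  5.5]
offset [ 6.1 -1.9 37. ] twist -0.18 tilt 0.04
```

View pics/f14.png

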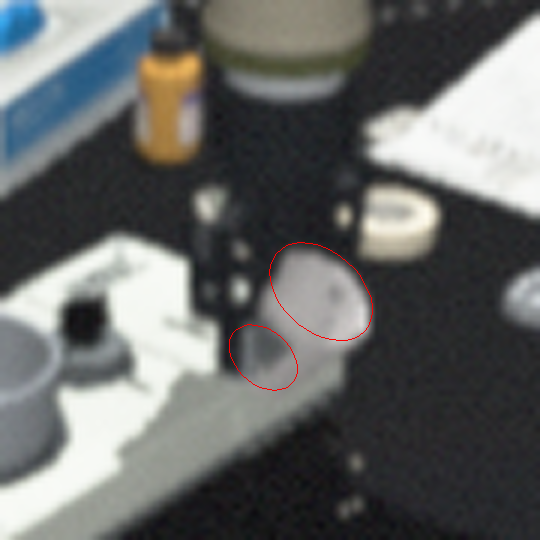

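Emit:
{"api": "send_rows", "payload": {
  "grip": [130,130,130,130,130],
  "offset": [
    [-5,0,10],
    [-5,0,25],
    [-5,0,45],
    [-5,0,65],
    [-5,0,75]
  ],
  "twist": [0,0,0,0,0],
  "newtons": 25
}}

```text
clock: 40.65
position: [0.4535, -0.0577, 0.0586]
ee_rot: [-0.706, 0.032, 0.707, 0.032]
ft_force: [-0.2, 0.2, -0.3]
grip_width: 0.743
```

Emit:
{"api": "send_rows", "payload": {
  "grip": [130,130,130,130,130],
  "offset": [
    [15,0,0],
    [30,0,0],
    [40,0,0],
    [44,0,0],
    [44,0,0]
  ],
  "twist": [0,0,0,0,0]
}}

```text
clock: 41.07
position: [0.4564, -0.0578, 0.0152]
ee_rot: [0.707, -0.032, -0.706, -0.032]
ft_force: [0.1, -1.3, 3.6]
grip_width: 0.746
```

```bash
python3 fit.py f15.png; python3 pl.py .4934 -.0594 .01 -95
```

```text
reg [236.8 229.5  25.5  29.1] 0.79 78.1
reg [169.5 274.4  24.8  32.3] 0.65 158.6
reg [192.  231.1  18.5  26.1] 0.61 115.0
reg [293.8 190.   22.8  24.2] 0.54 19.5
pts 311
ds 20.6 h 39.9 th 33.7 dy -0.6 mean err mm 2.15
t41.17 pos [ 0.4563 -0.0578  0.0154] psi -95.17 j7 -1.87 grip 0.745 F [ 0.3 -1.2  1.7]
offset [  5.5  -1.7 -37.1] twist -0.17 tilt 0.07
```

View pics/f15.png

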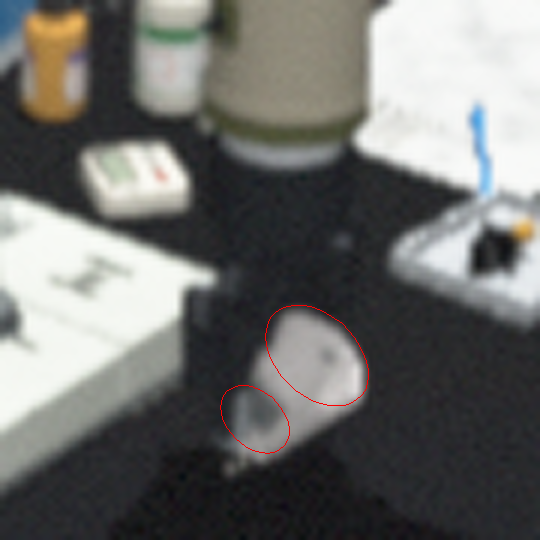

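Emit:
{"api": "send_rows", "payload": {
  "grip": [130,130,130,130,130],
  "offset": [
    [1,0,-3],
    [2,0,-7],
    [3,0,-11],
    [3,0,-15],
    [4,0,-19]
  ],
  "twist": [0,0,0,0,0],
  "newtons": 20
}}

```text
clock: 41.58
position: [0.4747, -0.0595, 0.0115]
ee_rot: [-0.706, 0.032, 0.706, 0.032]
ft_force: [-2.8, 0.7, 9.7]
grip_width: 0.746
```

```bash
python3 fit.py f16.png; python3 pl.py .4934 -.0594 .01 -95
```

```text
reg [235.9 233.1  26.1  30.3] 0.81 80.4
reg [290.2 187.3  17.6  26.7] 0.8 19.4
reg [191.9 231.7  20.7  27.1] 0.75 111.8
reg [169.4 274.8  24.7  31.1] 0.68 156.4
pts 310
ds 17.5 h 42.4 th 18.6 dy -1.1 mean err mm 1.98
t41.68 pos [ 0.4753 -0.0596  0.0115] psi -95.18 j7 -1.89 grip 0.745 F [-0.7 -0.5  6.6]
offset [  1.5  -1.8 -18. ] twist -0.18 tilt 0.05
```

View pics/f16.png

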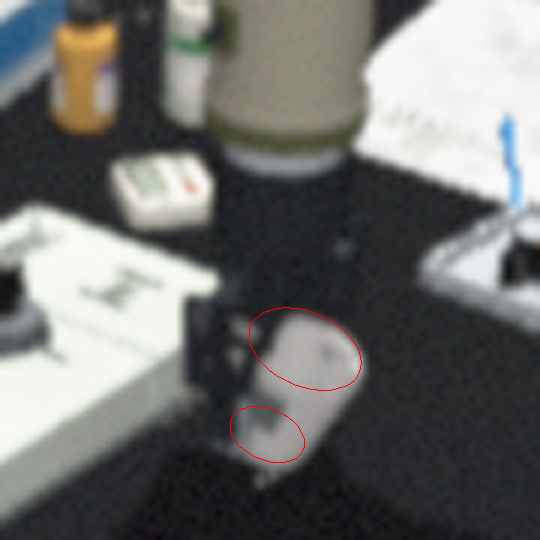

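Emit:
{"api": "send_rows", "payload": {
  "grip": [130,130,130,130,130],
  "offset": [
    [1,0,-2],
    [2,0,-5],
    [3,0,-8],
    [4,0,-10],
    [4,0,-12]
  ],
  "twist": [0,0,0,0,0]
}}

```text
clock: 42.1
position: [0.4878, -0.0607, 0.008]
ee_rot: [0.707, -0.032, -0.706, -0.032]
ft_force: [-1.6, -1.1, 8.1]
grip_width: 0.748
```

```bash
python3 fit.py f17.png; python3 pl.py .4934 -.0594 .01 -95
```

```text
reg [190.8 230.1  21.9  30.6] 0.97 110.3
reg [286.4 189.3  19.3  24.7] 0.86 21.7
reg [234.9 231.5  27.   29.2] 0.65 78.2
reg [168.3 275.2  23.6  30.4] 0.55 156.1
reg [244.  185.9  13.6   6.6] 0.33 41.1
pts 352
ds 21.2 h 48.3 th 6.8 dy -0.7 mean err mm 2.39
t42.20 pos [ 0.4879 -0.0607  0.0081] psi -95.18 j7 -1.91 grip 0.742 F [ 1.3 -0.4  9.7]
offset [-1.9 -1.8 -5.3] twist -0.18 tilt 0.14
```

View pics/f17.png

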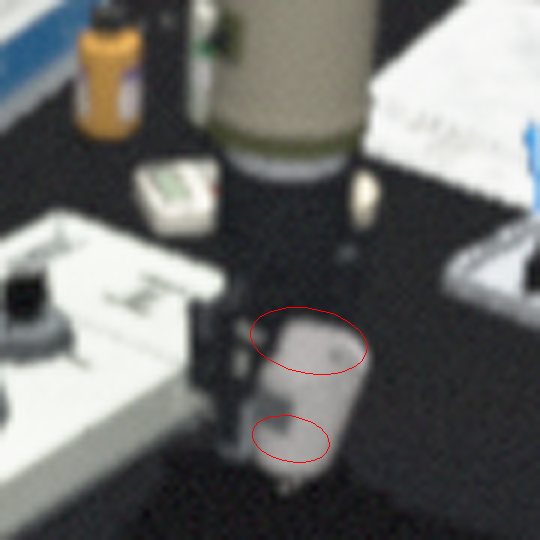

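Emit:
{"api": "send_rows", "payload": {
  "grip": [62,58,54,48,40],
  "offset": [
    [0,0,0],
    [0,0,0],
    [0,0,0],
    [0,0,0],
    [0,0,0]
  ],
  "twist": [0,0,0,0,0]
}}

```text
clock: 42.62
position: [0.4858, -0.0606, 0.0068]
ee_rot: [-0.706, 0.032, 0.707, 0.032]
ft_force: [-0.8, -0.1, -0.3]
grip_width: 0.842
```

Emit:
{"api": "send_rows", "payload": {
  "grip": [20,0,0,0,0],
  "offset": [
    [0,0,0],
    [0,0,0],
    [-10,0,-3],
    [-25,0,-8],
    [-50,0,-15]
  ],
  "twist": [0,0,0,0,0]
}}

```text
clock: 43.03
position: [0.4997, -0.0618, 0.0566]
ee_rot: [-0.705, 0.032, 0.708, 0.032]
ft_force: [0.1, 0.2, 0.1]
grip_width: 0.998
```

```bash
python3 fit.py f18.png; python3 pl.py .4934 -.0594 .01 -95
```

```text
reg [191.7 232.3  20.5  28.8] 0.71 109.2
reg [285.9 187.6  21.2  25.8] 0.59 22.7
reg [235.7 232.   27.2  28.8] 0.57 77.3
pts 355
ds 26.3 h -4.4 th 0.8 dy -1.1 mean err mm 1.79
t43.13 pos [ 0.5043 -0.062   0.061 ] psi -95.17 j7 -1.86 grip 0.998 F [-0.  -0.4  0.4]
offset [50.9 -1.6 11.4] twist -0.17 tilt 0.33
```

View pics/f18.png

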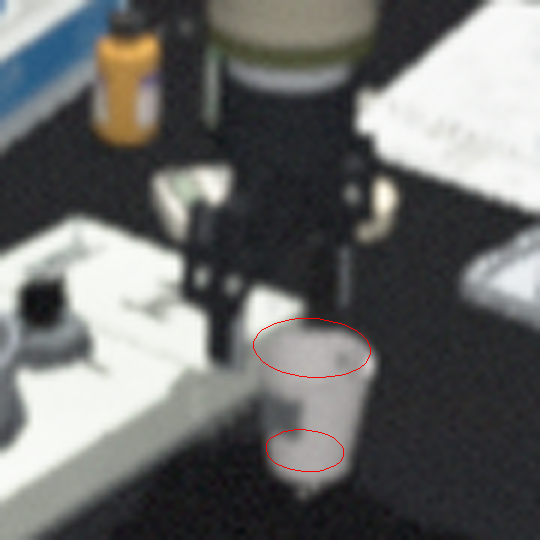

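Emit:
{"api": "send_rows", "payload": {
  "grip": [0,0,0,0,0],
  "offset": [
    [-35,0,0],
    [-70,0,0],
    [-110,0,0],
    [-130,0,0],
    [-140,0,0]
  ],
  "twist": [0,0,0,0,0]
}}

```text
clock: 43.55
position: [0.5024, -0.0618, 0.2007]
ee_rot: [0.708, -0.032, -0.705, -0.031]
ft_force: [1.2, -0.6, -0.0]
grip_width: 1.002
```

Emit:
{"api": "send_rows", "payload": {
  "grip": [0,0,0,0,0],
  "offset": [
    [0,40,0],
    [0,80,0],
    [0,120,0],
    [0,160,0],
    [0,200,0]
  ],
  "twist": [0,0,0,0,0]
}}

```text
clock: 43.97
position: [0.482, -0.2629, 0.1964]
ee_rot: [-0.706, 0.032, 0.707, 0.032]
ft_force: [-0.3, 0.2, 1.3]
grip_width: 1.002
```

```bash
python3 pl.py .624 -.0135 .12 0
python3 - <<'E'
from h import *
q,_=cam('scene','s40.png');p,_=cam('top','t40.png')
k=lambda im,u,v,r: cv2.resize(im[v-r:v+r,u-r:u+r],(380,300),interpolation=cv2.INTER_CUBIC)
cv2.imwrite('pics/a40.png',np.vstack([np.hstack([k(p,292,219,16),k(p,278,170,16)]),np.hstack([k(p,248,168,20),k(q,260,190,35)])]))
E
```

```text
t43.97 pos [ 0.482  -0.2629  0.1964] psi -95.17 j7 -1.37 grip 1.002 F [-0.3  0.2  1.3]
offset [  76.3 -261.2 -119. ] twist -95.17 tilt 0.06
```

View pics/a40.png

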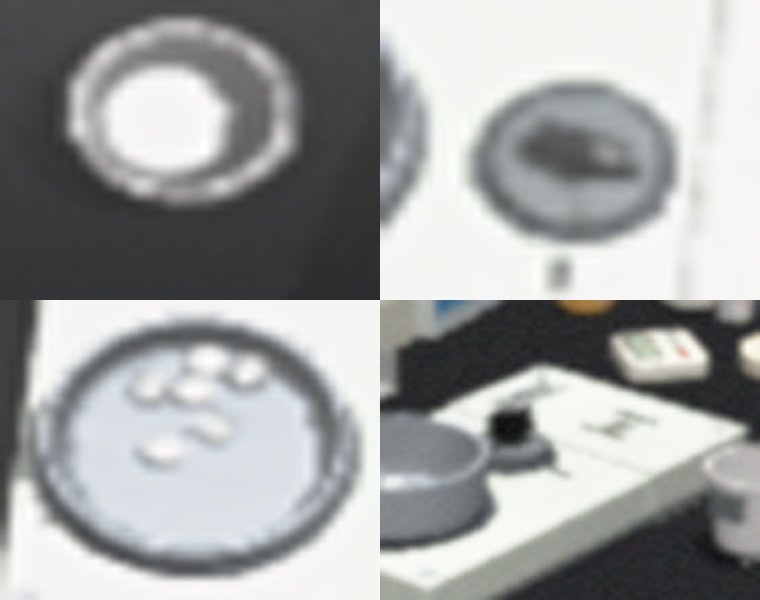

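View pics/t40.png

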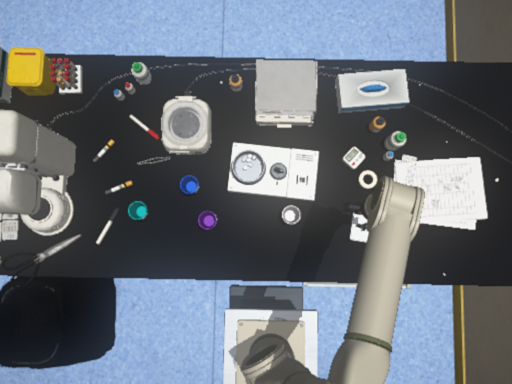

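Run:
```python
from h import *
p=cv2.imread('pics/t40.png');q=cv2.imread('pics/s40.png')
g=p.min(axis=2)
from scipy.optimize import least_squares
big=cv2.resize(g[155:188,262:294],None,fx=8,fy=8,interpolation=cv2.INTER_CUBIC)
m=(big<190).astype(np.uint8)
cs,_=cv2.findContours(m,cv2.RETR_EXTERNAL,cv2.CHAIN_APPROX_NONE)
for c in cs:
    if cv2.contourArea(c)<4000: continue
    pts=(c[:,0,:]+.5)/8-.5+np.array([262,155])
    W=np.array([onplane('top',u,v,.056)[:2] for u,v in pts])
    r=least_squares(lambda s:np.hypot(W[:,0]-s[0],W[:,1]-s[1])-s[2],[.623,-.013,.025],loss='soft_l1',f_scale=.001);print('ring',r.x,cv2.contourArea(c))
# bar
m=(big<85).astype(np.uint8);cs,_=cv2.findContours(m,cv2.RETR_EXTERNAL,cv2.CHAIN_APPROX_NONE)
for c in cs:
    if cv2.contourArea(c)<300: continue
    pts=(c[:,0,:]+.5)/8-.5+np.array([262,155])
    W=np.array([onplane('top',u,v,.08)[:2] for u,v in pts])*1000
    print('bar',cv2.minAreaRect(W.astype(np.float32)))
cv2.imwrite('pics/a41.png',np.hstack([cv2.resize(p[158:184,266:292],(390,390),interpolation=cv2.INTER_NEAREST),cv2.resize(q[172:202,238:268],(390,390),interpolation=cv2.INTER_NEAREST)]))
for z in(.066,.088):
  for qd in (0,10,20):
    h=np.radians(-95-qd);
    print(z,qd,[proj('top',[.624+s*.015*np.cos(h),-.0135+s*.015*np.sin(h),z]).round(1).tolist() for s in(-1,1)],[proj('scene',[.624+s*.015*np.cos(h),-.0135+s*.015*np.sin(h),z]).round(1).tolist() for s in(-1,1)])
```

```text
ring [ 0.62224462 -0.0127751   0.03001201] 15256.5
bar ((619.7208251953125, -8.998318672180176), (21.00200080871582, 7.045665740966797), 56.35640335083008)
0.066 0 [[273.9, 169.5], [282.7, 170.5]] [[245.1, 188.1], [251.0, 184.8]]
0.066 10 [[274.0, 168.8], [282.5, 171.2]] [[244.6, 187.8], [251.5, 185.0]]
0.066 20 [[274.3, 168.1], [282.2, 171.9]] [[244.1, 187.5], [252.0, 185.3]]
0.088 0 [[274.2, 168.5], [283.1, 169.5]] [[245.1, 182.3], [251.0, 179.0]]
0.088 10 [[274.3, 167.7], [282.9, 170.2]] [[244.5, 182.0], [251.5, 179.3]]
0.088 20 [[274.6, 167.0], [282.6, 170.9]] [[244.1, 181.7], [252.0, 179.6]]
```

View pics/a41.png

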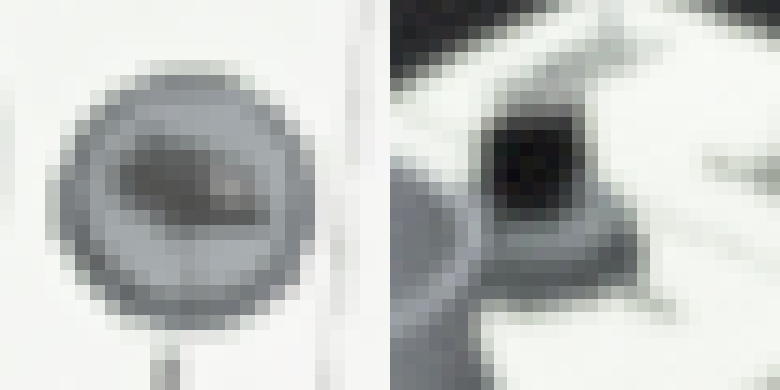

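Emit:
{"api": "send_rows", "payload": {
  "grip": [0,0,0,0,0],
  "offset": [
    [0,-36,-16],
    [0,-72,-33],
    [0,-108,-50],
    [0,-144,-66],
    [0,-180,-82]
  ],
  "twist": [-7,-14,-21,-28,-35],
  "newtons": 40
}}

```text
clock: 44.48
position: [0.5811, -0.0874, 0.1964]
ee_rot: [-0.682, -0.184, 0.683, -0.184]
ft_force: [0.5, -0.5, -0.0]
grip_width: 1.0
```

```bash
python3 pl.py .6235 -.013 .12 -17
```

```text
t44.48 pos [ 0.5811 -0.0874  0.1964] psi -59.85 j7 -1.19 grip 1.000 F [ 0.5 -0.5 -0. ]
offset [ 76.4 -43.  -74. ] twist -42.85 tilt 0.06
```

Emit:
{"api": "send_rows", "payload": {
  "grip": [150,150,150,150,150],
  "offset": [
    [0,-10,-18],
    [0,-20,-36],
    [0,-30,-54],
    [0,-43,-74],
    [20,-43,-74]
  ],
  "twist": [-7,-14,-21,-28,-35]
}}

```text
clock: 44.9
position: [0.6259, -0.0089, 0.1796]
ee_rot: [0.597, 0.382, -0.593, 0.382]
ft_force: [0.7, 0.6, -0.1]
grip_width: 0.41
```

```bash
python3 pl.py .6235 -.013 .12 -17
```

```text
t44.90 pos [ 0.6259 -0.0089  0.1796] psi -24.52 j7 -0.78 grip 0.410 F [ 0.7  0.6 -0.1]
offset [59.5 -0.7  5. ] twist -7.52 tilt 0.32
```

Emit:
{"api": "send_rows", "payload": {
  "grip": [150,150,150,150,150],
  "offset": [
    [15,-1,5],
    [35,-1,5],
    [55,-1,5],
    [70,-1,5],
    [75,-1,5]
  ],
  "twist": [-7,-7.5,-7.5,-7.5,-7.5]
}}

```text
clock: 45.32
position: [0.6191, -0.0193, 0.099]
ee_rot: [-0.57, -0.418, 0.572, -0.416]
ft_force: [-0.3, -1.2, 0.3]
grip_width: 0.409
```

```bash
python3 pl.py .6235 -.013 .071 -17;python3 - <<'E'
from h import *
q,_=cam('scene')
cv2.imwrite('pics/a42.png',cv2.resize(q[155:215,220:280],(600,600),interpolation=cv2.INTER_CUBIC))
E
```

```text
t45.32 pos [ 0.6191 -0.0193  0.099 ] psi -17.67 j7 -0.69 grip 0.409 F [-0.3 -1.2  0.3]
offset [28.   2.4 -7.3] twist -0.67 tilt 0.24
```

View pics/a42.png

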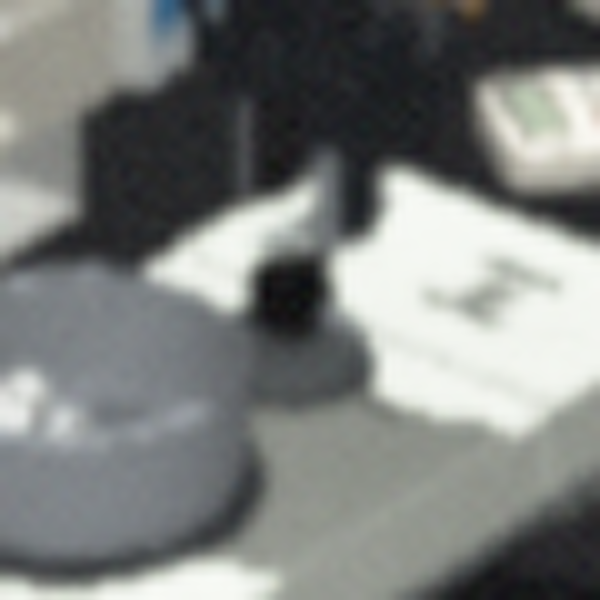

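Emit:
{"api": "send_rows", "payload": {
  "grip": [150,150,150,150,150],
  "offset": [
    [0,2,-7],
    [0,2,-7],
    [0,2,-7],
    [0,2,-7],
    [0,2,-7]
  ],
  "twist": [0,0,0,0,0]
}}

```text
clock: 45.78
position: [0.6251, -0.0132, 0.1028]
ee_rot: [0.571, 0.417, -0.571, 0.418]
ft_force: [0.1, -0.0, -0.5]
grip_width: 0.408
```

```bash
python3 pl.py .6235 -.013 .070 -17
```

```text
t45.78 pos [ 0.6251 -0.0132  0.1028] psi -17.68 j7 -0.70 grip 0.408 F [ 0.1 -0.  -0.5]
offset [32.8 -1.7  0.3] twist -0.68 tilt 0.06
```

Emit:
{"api": "send_rows", "payload": {
  "grip": [150,150,150,150,150],
  "offset": [
    [10,-1,0],
    [20,-1,0],
    [28,-1,0],
    [32,-1,0],
    [32,-1,0]
  ],
  "twist": [0,0,0,0,0]
}}

```text
clock: 46.2
position: [0.6229, -0.013, 0.0684]
ee_rot: [-0.57, -0.418, 0.572, -0.417]
ft_force: [0.8, -0.0, 0.6]
grip_width: 0.416
```

Emit:
{"api": "send_rows", "payload": {
  "grip": [180,200,215,225,235],
  "offset": [
    [0,0,0],
    [0,0,0],
    [0,0,0],
    [0,0,0],
    [0,0,0]
  ],
  "twist": [0,0,0,0,0]
}}

```text
clock: 46.62
position: [0.6245, -0.0129, 0.0707]
ee_rot: [0.571, 0.417, -0.57, 0.418]
ft_force: [3.0, 0.0, 1.9]
grip_width: 0.107
```

Emit:
{"api": "send_rows", "payload": {
  "grip": [255,255,255,255,255],
  "offset": [
    [0,0,0],
    [0,0,0],
    [0,0,0],
    [0,0,0],
    [0,0,0]
  ],
  "twist": [0,0,0,0,0]
}}

```text
clock: 47.03
position: [0.6245, -0.0129, 0.0707]
ee_rot: [0.571, 0.417, -0.57, 0.418]
ft_force: [3.4, -0.2, 5.1]
grip_width: 0.105
```

```bash
python3 pl.py .6235 -.013 .070 -95; python3 -c "
from h import *
print(monitor.get_obs()['torque'])
q,_=cam('scene')
cv2.imwrite('pics/a43.png',cv2.resize(q[155:215,220:280],(600,600),interpolation=cv2.INTER_CUBIC))"
```

```text
t47.03 pos [ 0.6245 -0.0129  0.0707] psi -17.68 j7 -0.72 grip 0.105 F [ 3.4 -0.2  5.1]
offset [ 0.7 -0.9  0.4] twist 77.32 tilt 0.09
[-0.07019343 -0.79211453  0.04155707]
```

View pics/a43.png

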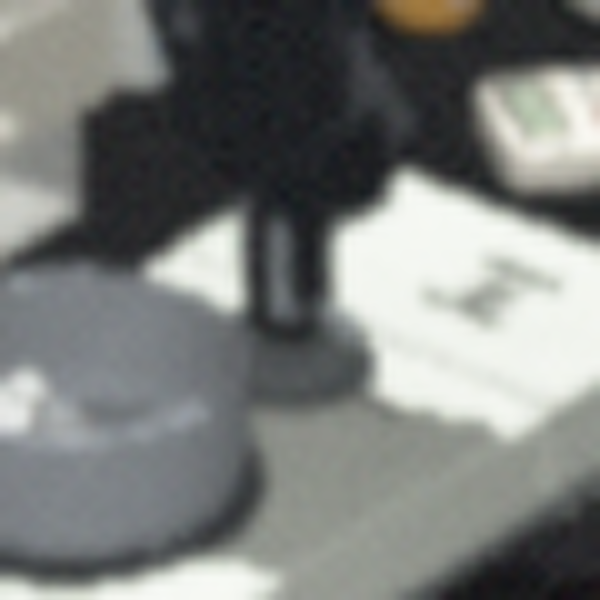

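Emit:
{"api": "send_rows", "payload": {
  "grip": [255,255,255,255,255],
  "offset": [
    [-1,1,0],
    [-1,1,0],
    [-1,1,0],
    [-1,1,0],
    [-1,1,0]
  ],
  "twist": [7,14,21,28,35]
}}

```text
clock: 47.5
position: [0.6253, -0.0135, 0.0708]
ee_rot: [0.671, 0.224, -0.67, 0.224]
ft_force: [9.2, -0.7, -2.7]
grip_width: 0.104
```

```bash
python3 pl.py .6235 -.013 .070 -95; python3 -c "
from h import *
print(monitor.get_obs()['torque'])"
```

```text
t47.50 pos [ 0.6253 -0.0135  0.0708] psi -53.03 j7 -1.29 grip 0.104 F [ 9.2 -0.7 -2.7]
offset [ 0.8 -1.5  1.2] twist 41.97 tilt 0.07
[-0.12404107 -1.62871403  0.05329579]
```

Emit:
{"api": "send_rows", "payload": {
  "grip": [255,255,255,255,255],
  "offset": [
    [0,1,-1],
    [0,1,-1],
    [0,1,-1],
    [0,1,-1],
    [0,1,-1]
  ],
  "twist": [7,14,21,28,35]
}}

```text
clock: 47.92
position: [0.6258, -0.0144, 0.0708]
ee_rot: [-0.707, -0.012, 0.707, -0.012]
ft_force: [1.2, -3.1, 1.0]
grip_width: 0.105
```

```bash
python3 pl.py .6235 -.013 .070 -95; python3 -c "
from h import *
print(monitor.get_obs()['torque'])"
```

```text
t47.92 pos [ 0.6258 -0.0144  0.0708] psi -88.07 j7 -1.85 grip 0.105 F [ 1.2 -3.1  1. ]
offset [ 0.8 -1.5  2.2] twist 6.93 tilt 0.09
[-0.62907033 -0.3651135   0.06782215]
```

Emit:
{"api": "send_rows", "payload": {
  "grip": [255,255,255,255,255],
  "offset": [
    [0,0,0],
    [0,0,0],
    [0,0,0],
    [0,0,0],
    [0,0,0]
  ],
  "twist": [3,6,7,7,7]
}}

```text
clock: 48.33
position: [0.6258, -0.0146, 0.0708]
ee_rot: [-0.706, 0.029, 0.707, 0.028]
ft_force: [0.4, -5.6, 0.9]
grip_width: 0.105
```

Emit:
{"api": "send_rows", "payload": {
  "grip": [200,150,150,150,150],
  "offset": [
    [0,0,0],
    [0,0,0],
    [0,0,0],
    [-30,0,0],
    [-60,0,0]
  ],
  "twist": [0,0,0,0,0]
}}

```text
clock: 48.75
position: [0.6246, -0.0127, 0.13]
ee_rot: [-0.705, 0.028, 0.708, 0.029]
ft_force: [0.7, -0.6, 1.6]
grip_width: 0.413
```

Emit:
{"api": "send_rows", "payload": {
  "grip": [0,0,0,0,0],
  "offset": [
    [-40,0,0],
    [-60,35,10],
    [-60,75,20],
    [-60,115,20],
    [-60,155,20]
  ],
  "twist": [0,0,0,0,0]
}}

```text
clock: 49.17
position: [0.5931, -0.1672, 0.1919]
ee_rot: [0.707, -0.028, -0.706, -0.028]
ft_force: [1.6, -0.4, -0.2]
grip_width: 0.996
```

Emit:
{"api": "send_rows", "payload": {
  "grip": [0,0,0,0,0],
  "offset": [
    [0,40,0],
    [0,80,0],
    [0,80,0],
    [0,80,0],
    [0,80,0]
  ],
  "twist": [0,0,0,0,0]
}}

```text
clock: 49.58
position: [0.5873, -0.2447, 0.1909]
ee_rot: [-0.706, 0.028, 0.707, 0.029]
ft_force: [0.6, 0.5, -0.0]
grip_width: 0.992
```

```bash
python3 pl.py .6235 -.013 .070 -95
python3 - <<'E'
from h import *
q,_=cam('scene','s44.png');p,_=cam('top','t44.png')
p0=cv2.imread('pics/top0.png');q0=cv2.imread('pics/scene0.png')
k=lambda im,u,v,r: cv2.resize(im[v-r:v+r,u-r:u+r],(390,290),interpolation=cv2.INTER_CUBIC)
cv2.imwrite('pics/a44.png',np.vstack([np.hstack([k(p,278,171,15),k(q,254,186,15)]),np.hstack([k(p0,278,171,15),k(q0,254,186,15)])]))
# marks (bright/dark) analysis
print(proj('top',[.625,-.0135,.088]),proj('top',[.625-.015*.996,-.0135+.015*.087,.088]))
E
```

```text
t49.58 pos [ 0.5873 -0.2447  0.1909] psi -94.62 j7 -1.50 grip 0.992 F [ 0.6  0.5 -0. ]
offset [ 121.2 -233.7  -17.5] twist 0.38 tilt 0.08
[278.62359676 168.67823342] [278.16393689 173.07006843]
```

View pics/a44.png

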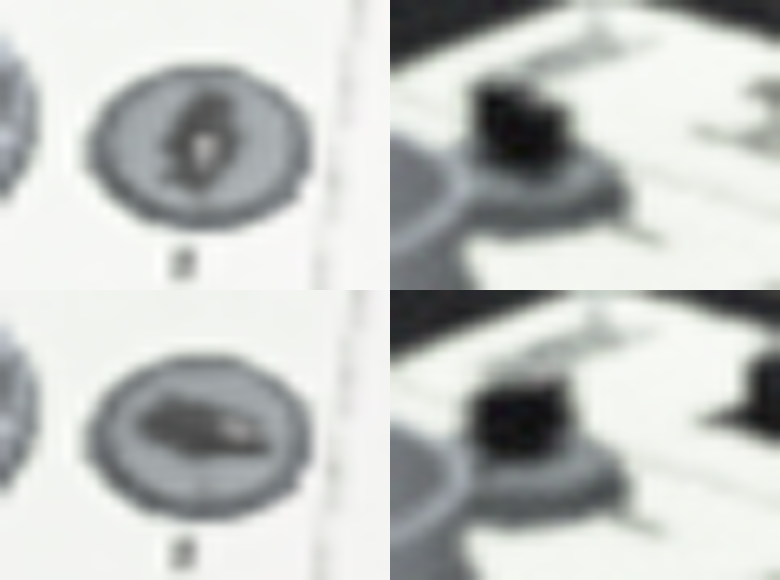

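View pics/s44.png

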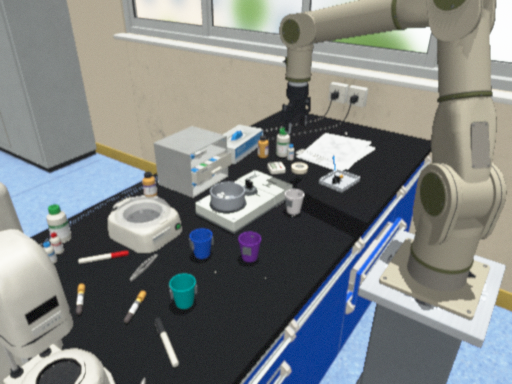

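Run:
```python
from h import *
p=cv2.imread('pics/t44.png').astype(float).min(axis=2)
q=cv2.imread('pics/s44.png')
# front and back edges subpixel in top: threshold crossing along columns
def edge(us,v0,v1,th=130,rev=False):
    o=[]
    for u in us:
        col=p[v0:v1,u]; 
        if rev: col=col[::-1]
        i=np.argmax(col>th)  # first bright
        if i==0: continue
        f=i-1+(th-col[i-1])/(col[i]-col[i-1]); v=v0+f if not rev else v1-1-f
        o.append(onplane('top',u,v,.046 )[:2])
    return np.array(o)
for n,e in(('back',edge(range(236,316),132,165)),('front',edge(range(234,314),180,212,rev=True))):
    A=np.polyfit(e[:,1],e[:,0],1)
    r=e[:,0]-np.polyval(A,e[:,1]);k=abs(r)<.004
    A=np.polyfit(e[k,1],e[k,0],1);print(n,len(e),k.sum(),'yaw deg',-np.degrees(np.arctan(A[0])),'x at y=-.014',np.polyval(A,-.014))
iu,iv=263+183/13-.5,156+262/9.67-.5
I=onplane('top',iu,iv,.046);print('index',I, 'heading from knob',[np.degrees(np.arctan2(I[1]-c[1],I[0]-c[0])) for c in((.6235,-.013),(.6255,-.014))])
viewer.camera('top');viewer.camera('scene')
for t in('time_grip','ring_mark'):
    for n in('top','scene'):
        print(t,n,[(np.round(x['position'],1).tolist(),round(x['score'],2)) for x in viewer.spot_point(t,n)[:2]])
```

```text
back 80 80 yaw deg -4.626528389870072 x at y=-.014 0.7100065781450484
front 66 48 yaw deg -5.077200869554821 x at y=-.014 0.5361572571283307
index [ 0.58312898 -0.00933427  0.046     ] heading from knob [np.float64(174.81170949084205), np.float64(173.71612844611246)]
time_grip top [([277.8, 168.8], 0.45)]
time_grip scene [([248.7, 182.4], 0.61)]
ring_mark top [([282.1, 175.2], 0.63)]
ring_mark scene [([256.5, 185.9], 0.55)]
```

Run:
```python
from h import *
outs=[]
for f,h in(('pics/top0.png',-95-12.7),('pics/t44.png',175.3)):
    p=cv2.imread(f);S=26
    u0,v0=265,158
    im=cv2.resize(p[v0:v0+26,u0:u0+26],None,fx=15,fy=15,interpolation=cv2.INTER_CUBIC).astype(float)
    im=np.clip((im-60)*255/130,0,255).astype(np.uint8)
    im2=im.copy()
    h=np.radians(h);d=np.array([np.cos(h),np.sin(h)]);n=np.array([-d[1],d[0]])
    for z,c in((.066,(0,255,0)),(.088,(0,0,255))):
        pts=[(proj('top',[*(np.array([.6245,-.0135])+a*.015*d+b*.005*n),z])-[u0,v0]+.5)*15 for a,b in((1,1),(1,-1),(-1,-1),(-1,1))]
        cv2.polylines(im2,[np.round(pts).astype(int)],True,c,1)
    pr=(proj('top',[*(np.array([.6245,-.0135])+.014*d),.088])-[u0,v0]+.5)*15
    cv2.circle(im2,tuple(np.round(pr).astype(int)),4,(255,0,0),1)
    outs.append(np.hstack([im,im2]))
o=np.vstack(outs);cv2.imwrite('pics/a45.png',cv2.resize(o,None,fx=.76,fy=.76))
```

```text
(no output)
```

View pics/a45.png

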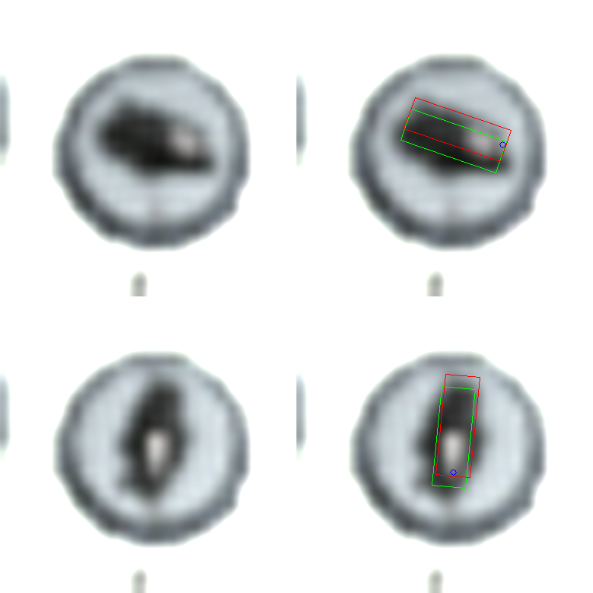

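View pics/t44.png

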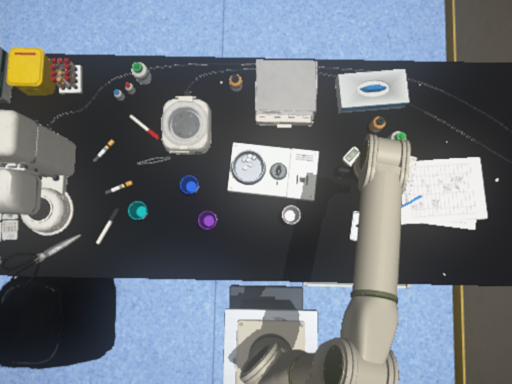

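Run:
```python
from h import *
p=cv2.imread('pics/t44.png');q=cv2.imread('pics/s44.png')
k=lambda im,u,v,r: cv2.resize(im[v-r:v+r,u-r:u+r],(390,290),interpolation=cv2.INTER_CUBIC)
cv2.imwrite('pics/a46.png',np.vstack([np.hstack([k(p,248,167,18),k(p,292,215,18)]),np.hstack([k(q,338,182,25),k(q,290,205,25)])]))
```

```text
(no output)
```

View pics/a46.png

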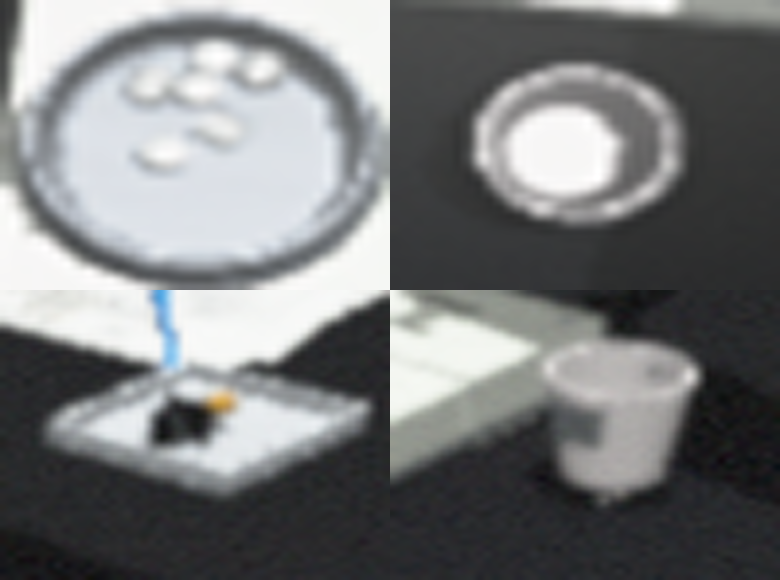

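Run:
```python
from h import *
D=[]
for i in range(4):
    p,d=viewer.camera('top');D.append(d)
C=cloud('top',np.median(D,axis=0))
print((C[206:224,282:302,2]*1000).round(0).astype(int))
```

```text
[[ 1 -1  0 -1 66 66 65 59 60 57 62 61 67 65  1  1 -3  4  1 -1]
 [ 0  1  0 66 60 54 49 47 44 49 52 52 55 64 64  0 -3  4  0  2]
 [-3 -3 64 57 45 39 28 27 26 34 36 40 48 56 59 64 -4 -2  2  0]
 [ 0 68 63 41 33 21 17 14 11 14 19 29 33 42 54 60 67  0 -1  2]
 [55 70 43 28 15  2  4  4  1  6  8 16 25 35 46 53 64  0 -4  1]
 [68 58 33 11  0  0  1  4  5  5  3  3 16 25 34 48 59 68  0  2]
 [68 47 16  7  7  1  4  5  6  3  4  2  9 20 35 44 61 62 -1  1]
 [65 42 14  6  6  3  5  5  4  2  7  3  4 14 31 38 54 65  0  0]
 [68 38  1  6  2  4  7  4  4  2  6  1  4 12 29 39 52 63 -3 -2]
 [68 37  9  1  5  6  5  6  7  4  5  6  4 12 25 38 55 64  0  0]
 [64 44  2  4  4  1  3  6  4  3  2  6  2 10 31 42 61 67 -3 -1]
 [66 59 13  5  3  7  1  6  5  2  7  5  2 17 30 48 56 68  3  0]
 [-2 63 34  3  6  4  4  3  6  0  5  6 10 27 40 52 66 56 -1 -2]
 [ 0 65 62 29  3  2  1  6  2  4  5  9 21 37 45 64 66  0  0 -2]
 [ 1  2 66 55 31  7  1  1  5  5 16 22 38 49 58 67  2 -2 -1 -1]
 [ 3  0 -1 65 68 48 36 26 25 26 34 44 49 59 65  1  6  3  3  1]
 [-3  0 -1  2  3 63 64 61 58 61 58 64 62 73  2  3  0  5  0  1]
 [ 0  1  1 -1  4  0  0 67 65 65 65  0  1  0  3 -3  7  2  2 -1]]
```

The cup floor reads 4 mm everywhere and the rim 66 mm, so the cup is empty and upright. Handing in.

```bash
python3 -c "
from h import *
print(manip.hand_in())"
```

```text
the job is handed in; nothing more can be done
None
```

I finished every step in the order asked and handed the job in at about 50 s of the 210 s allowed. No verdict was reported.

- **Plug:** I pulled it straight up out of its socket and put it in the aluminium tray. It first stood on its stem, so I tipped it over. The last pictures show it lying flat inside the tray.
- **Cylinders:** I found two loose ones on the worktop and put both in the white cup. The hand can only turn about its own axis, so I tipped the cup by pushing it against the bowl rim, with some shaking.
- **Bowl and cup check:** Six cylinders are visible in the bowl and I saw none on the worktop. The depth reading shows the cup's floor bare at about 4 mm. I never counted the cup's starting contents, so I can't separately confirm that six is the full number.
- **Cup:** It stands upright on the worktop in front of the mill, with its rim level at about 66 mm. It slipped in the grip during tipping, so I laid it on its side and gripped it again before standing it up.
- **Inner knob:** I turned it clockwise by its grip bar. The tool finished at 175.4° against a target of about 175.2°, and the camera view agrees.
- **Outer ring:** It looks the same before and after by eye. The network's ring-mark readings differed by about 3 pixels between the two looks, and its scores were too low to settle it, so this is the least certain check.

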